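# Pack the chasing punches into their canister and press the lid on

## Task

The demonstration is over: pack up the chasing punches. Stand every steel punch lying on the table in the white canister with its tapered working tip up and its blunt struck end down, then put the lid on and press it down until it is fully home and level all round. Leave the hammer and the phone where they are.

Things in the scene. Friction and masses are not known exactly. Their poses are not given: they have to be found in the camera images.
- canister: White round plastic canister, 122 mm tall, fixed to the table, open at the top. 60 mm outside diameter, bore 53 mm, inner floor 4 mm above the table. From 1 to 10 mm below the rim six springy sloping rubber sealing lips stand out to 67 mm diameter; a thin flange (68 mm) runs round it 12 mm below the rim. Origin: centre of the underside, on the table, z up.
- canister_rim (a point): Centre of the canister's mouth, at rim height (122 mm above the table).
- lid: Flat round grey plastic lid, 68 mm diameter, 14 mm high, 45 g, lying top up: 3 mm top, 11 mm skirt of 64 mm inner diameter that goes over the rim (2 mm free all round). Origin: centre of the skirt's lower edge, z up. Laid on loosely it rests on the rubber lips about 5 mm too high; 10 to 15 N on its middle slides it down till the top meets the rim: origin then 111 mm above the table. It stays down.
- punch0: Chasing punch: 10 mm square steel bar, 110 mm long, about 75 g, lying flat; one end tapers over 30 mm to a thin round working tip, the other (struck) end is square and flat. Origin: on the bar's axis at half its length (5 mm above the table when lying, about 59 mm when standing in the canister), x along the bar towards the tip; square shank from -55 to +25 mm. May be absent (None).
- punch1: Chasing punch: 10 mm square steel bar, 110 mm long, about 75 g, lying flat; one end tapers over 30 mm to a thin round working tip, the other (struck) end is square and flat. Origin: on the bar's axis at half its length (5 mm above the table when lying, about 59 mm when standing in the canister), x along the bar towards the tip; square shank from -55 to +25 mm. May be absent (None).
- punch2: Chasing punch: 10 mm square steel bar, 110 mm long, about 75 g, lying flat; one end tapers over 30 mm to a thin round working tip, the other (struck) end is square and flat. Origin: on the bar's axis at half its length (5 mm above the table when lying, about 59 mm when standing in the canister), x along the bar towards the tip; square shank from -55 to +25 mm. May be absent (None).
- punch3: Chasing punch: 10 mm square steel bar, 110 mm long, about 75 g, lying flat; one end tapers over 30 mm to a thin round working tip, the other (struck) end is square and flat. Origin: on the bar's axis at half its length (5 mm above the table when lying, about 59 mm when standing in the canister), x along the bar towards the tip; square shank from -55 to +25 mm. May be absent (None).
- punch4: Chasing punch: 10 mm square steel bar, 110 mm long, about 75 g, lying flat; one end tapers over 30 mm to a thin round working tip, the other (struck) end is square and flat. Origin: on the bar's axis at half its length (5 mm above the table when lying, about 59 mm when standing in the canister), x along the bar towards the tip; square shank from -55 to +25 mm. May be absent (None).
- punch5: Chasing punch: 10 mm square steel bar, 110 mm long, about 75 g, lying flat; one end tapers over 30 mm to a thin round working tip, the other (struck) end is square and flat. Origin: on the bar's axis at half its length (5 mm above the table when lying, about 59 mm when standing in the canister), x along the bar towards the tip; square shank from -55 to +25 mm. May be absent (None).
- hammer: Bystander: chasing hammer, 260 mm long, wooden handle and steel head, lying loose; origin under its middle on the table.
- phone: Bystander: black smartphone, 150 x 72 x 9 mm, lying loose; origin under its centre.
Things that resemble listed ones, but are neither listed nor needed, are in the scene too. Leave any pink or red look-alike of the punch0 alone. Leave any pink look-alike of the punch2 alone.

How it is judged:
By the outcome, as a careful person would: the job done as asked, in the order asked, and still so for the second after the job is handed in, with the robot touching nothing.
Of punch0, punch1, punch2, punch3, punch4, punch5 only 4 to 6 are there at a start; the rules pass over those that are not, and their reading is None.
At some moment in a run one of punch0, punch1, punch2, punch3, punch4, punch5, lid may be knocked a few centimetres aside while the robot is not near it.
Once in a run the grip may slacken for a moment while it holds something.
It also fails if it takes over 210 s, if anything falls off the work surface, if the arm or the gripper's body presses on something with over 40 N, if the wrist force passes 120 N, or if a joint passes its speed limit or range.

## Robot

A 6-joint arm with a two-finger parallel gripper is mounted at the origin on the work surface. World frame = base frame: x ahead of the robot, y to its left, z up, the work surface at z = 0. Lengths are in m, angles in rad, forces in N, time in s.
With the tool pointing down it reaches from about 0.35 to 0.85 m from the base axis. Payload 8.1 kg.
Tool frame: the origin (TCP) lies at the very end of the fingers, on their centre line; the grasp point (between the pads) lies 19 mm behind it; z points along the fingers, y is the line along which they close (so a half turn about z gives the same grasp; the last joint's range is limited). The gripper opens to 93 mm and grips with 3 to 60 N. Pads are 15 mm wide; open, the fingers measure 128 mm over their backs; the gripper's body (75 mm by 188 mm) begins 65 mm behind the grasp point.
Start: joints at [-1.221, 0.13, 1.488, -0, 1.523, -0.085], TCP at [0.253, -0.544, 0.219] pointing down, gripper open.
Joint ranges: [-2.96, 2.96], [-0.89, 2.26], [0.02, 2.5], [-1.34, 4.48], [0, 2.73], [-2.66, 2.66]. Speed limits (rad/s): [2.39, 2.39, 2.79, 3.14, 3.14, 3.14].

## Interface

Orientations are given as a rotation vector (axis times angle).
In Python, from plant import robot gives the robot as it stands. The module is installed in compiled form; this text tells all that it offers.
- The arm moves only by the tool play_rows, never from a script. Its argument "increments" is text: rows parted by semicolons, each of 5 numbers parted by spaces: the shift along the tool's x, y, z in mm, then the turn about the tool's z in degrees, then the closure, from -1 (fully open) to 1 (shut). In form: dx dy dz yaw claw; .... A call has 1 to 20 rows; each row is the pose to reach, as a shift and turn from the pose commanded when the call began, along the tool's axes at that moment; what a row does not reach only later rows make up. A row lasts 1/10 s, in which the tool goes at most 50 mm and 8.59 degrees, less where a joint would pass 70% of its speed; a pose out of reach is approached as far as the arm can. A call with a gripper value outside its range is refused whole. The fingers move at their own pace and stop on an object; "force" is the grip in N (left out, the last holds). Time passes only in rows, so rows that repeat a pose let the fingers close. It gives the time, the measured TCP pose, the force, the opening and the grip force at its end, in the units of the state.
- robot.read_state(): the state, without advancing time (a new reading comes with each control period).
- robot.read_camera(name): name is "scene" or "side" or "wrist"; returns the picture (384x512x3 uint8, blue, green, red); there is no depth.
- robot.calibration(name): a dict with "vertical_fov" (degrees; the focal length in pixels is half the picture's height over the tangent of half this angle, whatever the lens; pixels are square), "cx", "cy" (the principal point, pixels), "rvec" (rotation vector, rad) and "tvec" (3), from world to camera coordinates, as OpenCV has them. Camera axes: x right, y down, z forward; pixel columns grow to the right and rows downward; lengths in m; the calibration is good to about 2 mm. The wrist camera is an equidistant fisheye: a pixel r from the principal point sees the ray r / f radians off the axis. A picture is of the moment at which its call begins: read the wrist's pose just before it. calibration takes no time and is no camera call; for the wrist camera it gives the pose at the moment of the call.
- robot.close_job(): hands the job in; it is judged then, once.
Trained networks look in the newest picture that a camera, given by its name, has taken for a name from the list of things; names that differ only in an ending like _2 or _b are one class to them, and where a whole thing is asked for, a point or a joint stands for the part that bears it (a point fixed in the world has none). Each returns a list of dicts, best first, with "conf" (0 to 1); they miss things now and then, are a little off and sometimes report something else, mostly with a low value. They report only what shows in the picture. A call takes as long as a camera call. They do not tell look-alikes from the thing itself.
- robot.recognise(camera, query): "centre" ([x, y, z] in m, in world coordinates, good to about 4 mm: the middle of the surface that is visible of it).
- robot.regions_of(camera, query): "pixels" (384x512 bool, what is visible of it).
- robot.landmark_of(camera, query): "centre" ([x, y, z] in m, in world coordinates, good to about 4 mm: a listed point, or the origin of a listed thing).
The state is a dict: "t": time; "q": joint angles; "dq": joint speeds; "joint_torque": joint torques, N m; "tool_pos": TCP position; "orientation": TCP orientation; "force": force on the tool from outside, world axes, zero at the start; "wrist_torque": the same for the moment, N m; "opening": finger opening in m; "gripper_force": force on a finger pad.
Only numpy, scipy, OpenCV 4.12 (cv2) and the standard library are available. Lean on these libraries where they do the work, as an engineer would, in place of code of your own. Each camera call takes 0.05 s, during which the arm holds its last target. There are 200 camera calls.

## Working session

There is one attempt and no reset: what is moved stays moved. The work goes in short steps, Python scripts to look and compute and a tool call to move; the robot and the scene stay as the last step left them, time stands still between calls to the robot, and variables do not carry over. Pictures are saved under pics/ and viewed, at most 14 in all, crops included, and the job is handed in when it is done.

Besides the shell and the picture viewer there is one more tool, called after "Call:" as name(argument=value, ...), one argument or row to a line, values as JSON. play_rows: Moves the arm, as the interface text tells. Its arguments: {"type":"object","properties":{"increments":{"type":"string"},"force":{"type":"number"}},"required":["increments"]}

```bash
mkdir -p pics; cat > h.py <<'E'
from plant import robot
import numpy as np, cv2
from scipy.spatial.transform import Rotation as R
def cam(n):
    c=robot.calibration(n); M=R.from_rotvec(np.ravel(c['rvec'])).as_matrix(); t=np.ravel(c['tvec'])
    return M,t,192/np.tan(np.radians(c['vertical_fov']/2)),c['cx'],c['cy']
def ray(c,u,v,fish=False):
    M,t,f,cx,cy=c; x,y=(u-cx)/f,(v-cy)/f
    if fish:
        r=np.hypot(x,y); s=np.sin(r)/r if r>1e-9 else 1; d=np.array([x*s,y*s,np.cos(r)])
    else: d=np.array([x,y,1.])
    return -M.T@t, M.T@d
def plane(c,u,v,z,fish=False):
    o,d=ray(c,u,v,fish); return o+d*(z-o[2])/d[2]
E
python3 - <<'E'
from h import *
for n in('scene','side','wrist'):
    im=robot.read_camera(n); cv2.imwrite(f'pics/{n}0.png',im)
    M,t,f,cx,cy=cam(n); print(n,(-M.T@t).round(3),M[2].round(2),round(f))
for n in('scene','side'):
    for q in('punch0','lid','canister','canister_rim'):
        for g in robot.landmark_of(n,q): print(n,q,np.round(g['centre'],3),round(g['conf'],2))
s=robot.read_state(); print(s['t'],s['tool_pos'],R.from_rotvec(s['orientation']).as_matrix().round(3),s['opening'])
a=cv2.imread('pics/scene0.png');b=cv2.imread('pics/side0.png')
E
```

```text
scene [0.96 0.7  1.12] [-0.3  -0.54 -0.78] 362
side [ 0.278 -0.824  1.123] [ 0.22  0.6  -0.77] 418
wrist [ 0.326 -0.511  0.385] [-0.26 -0.12 -0.96] 297
scene punch0 [ 0.611 -0.15   0.003] 0.63
scene punch0 [ 0.576 -0.399  0.007] 0.61
scene punch0 [ 0.618 -0.034  0.002] 0.6
scene punch0 [ 0.86  -0.084  0.006] 0.53
scene punch0 [ 0.436 -0.169  0.004] 0.45
scene punch0 [ 0.403 -0.418  0.004] 0.42
scene punch0 [ 0.45  -0.042  0.002] 0.41
scene punch0 [ 0.468 -0.292  0.004] 0.39
scene lid [ 0.618  0.137 -0.002] 0.59
scene canister [0.468 0.219 0.001] 0.69
scene canister_rim [0.464 0.222 0.126] 0.95
scene canister_rim [ 0.435 -0.163  0.003] 0.22
side punch0 [ 0.464 -0.286  0.005] 0.69
side punch0 [ 0.6   -0.288  0.006] 0.64
side punch0 [ 0.854 -0.076  0.006] 0.61
side punch0 [ 0.437 -0.163  0.004] 0.56
side punch0 [ 0.452 -0.042  0.005] 0.53
side punch0 [ 0.612 -0.15   0.005] 0.5
side punch0 [ 0.402 -0.42   0.004] 0.43
side lid [ 0.619  0.139 -0.003] 0.6
side canister [0.462 0.22  0.   ] 0.74
side canister_rim [0.467 0.224 0.12 ] 0.74
side canister_rim [ 0.616 -0.034  0.007] 0.54
side canister_rim [ 0.299  0.38  -0.003] 0.17
0.55 [ 0.25275852 -0.54416475  0.21865836] [[ 0.907  0.421 -0.   ]
 [ 0.421 -0.907 -0.   ]
 [-0.     0.    -1.   ]] 0.09330696808876845
```

View pics/scene0.png

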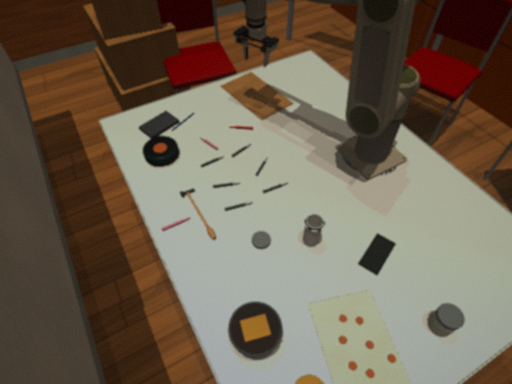

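View pics/side0.png

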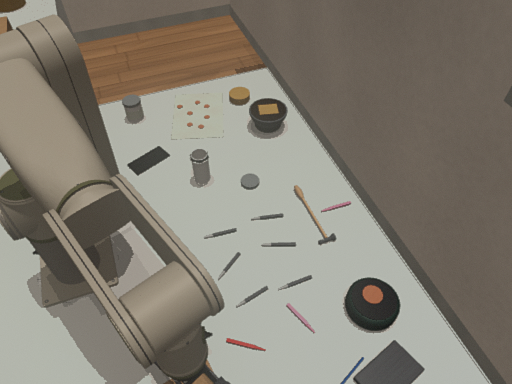

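The scene view shows six dark punches, in side pixels near (221,233), (267,217), (279,244), (229,265), (252,296) and (295,283). There are also pink and red look-alikes, the canister at (201,167), the lid at (250,181) and the hammer at (315,215). Next I need to tell tips from butts.

```bash
python3 - <<'E'
import cv2,numpy as np
a=cv2.imread('pics/side0.png')[200:315,190:330]; b=cv2.imread('pics/scene0.png')[135:245,170:330]
a=cv2.resize(a,(700,575),interpolation=cv2.INTER_CUBIC); cv2.imwrite('pics/sidecrop.png',a)
from h import *
for n in('scene','side'):
    c=cam(n)
    for g in robot.regions_of(n,'punch0'):
        m=g['pixels']; v,u=np.nonzero(m)
        if len(u)<20: continue
        im=cv2.imread(f'pics/{n}0.png'); col=im[m].mean(0)
        p=np.array([plane(c,x,y,.006)[:2] for x,y in zip(u,v)])
        k=p.mean(0); w,V=np.linalg.eigh(np.cov((p-k).T)); d=V[:,1]; s=(p-k)@d; e=(p-k)@V[:,0]
        # widths on each half, long axis ends
        hi,lo=s.max(),s.min(); mid=(hi+lo)/2
        W=[np.bincount(np.digitize(s,np.linspace(lo,hi,5))-1,minlength=4)[:4]]
        print(n,(k+d*mid).round(3),'ang',round(np.degrees(np.arctan2(d[1],d[0]))),'len',round(hi-lo,3),'counts lo->hi',W[0],col.round(),round(g['conf'],2))
E
```

```text
scene [ 0.443 -0.166] ang -145 len 0.082 counts lo->hi [ 8  7 10  9] [79. 88. 88.] 0.6
scene [ 0.449 -0.046] ang 176 len 0.103 counts lo->hi [17 20 21 15] [86. 97. 96.] 0.52
scene [ 0.613 -0.298] ang -179 len 0.069 counts lo->hi [12 10 11 10] [73. 82. 81.] 0.49
scene [ 0.387 -0.412] ang 150 len 0.073 counts lo->hi [ 6 11 12  9] [ 61.  71. 132.] 0.48
scene [ 0.619 -0.038] ang 168 len 0.1 counts lo->hi [20 22 21 18] [84. 93. 91.] 0.41
scene [ 0.465 -0.295] ang -165 len 0.049 counts lo->hi [3 5 5 6] [71. 80. 80.] 0.39
side [ 0.571 -0.398] ang 109 len 0.101 counts lo->hi [28 39 33 27] [131. 120. 162.] 0.59
side [ 0.858 -0.079] ang 179 len 0.103 counts lo->hi [24 26 25 14] [117. 107. 151.] 0.52
side [ 0.4   -0.418] ang 145 len 0.106 counts lo->hi [31 36 38 45] [ 74.  79. 156.] 0.49
side [ 0.44  -0.167] ang -144 len 0.105 counts lo->hi [32 33 36 24] [101. 107. 107.] 0.45
```

View pics/sidecrop.png

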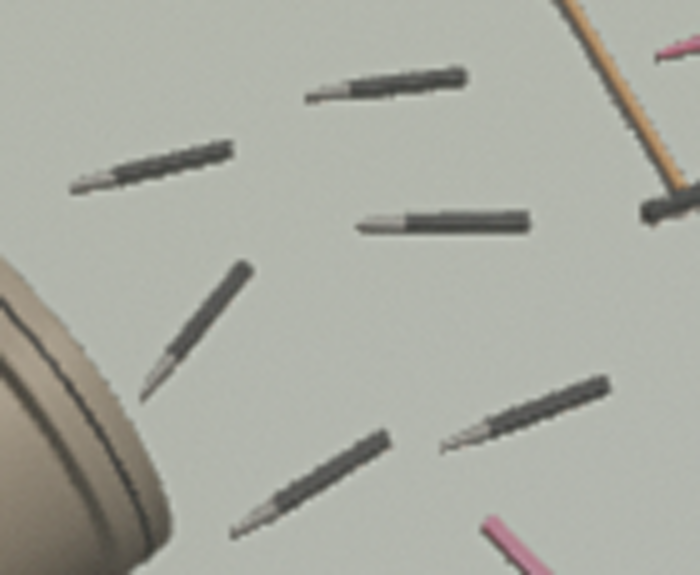

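View pics/wrist0.png

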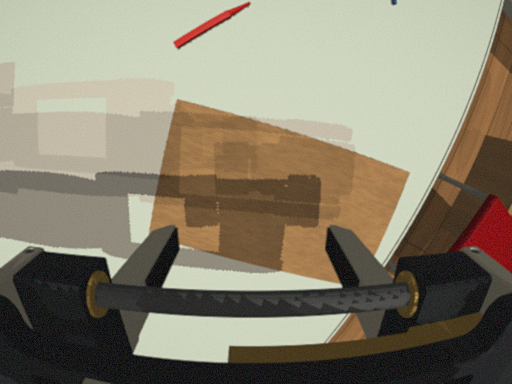

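All six tips, the light tapered ends, point left in the side view. The rest is pink or red. I'll compute the grasp poses next.

```bash
cat >> h.py <<'E'
def rel(p,psi,s=None):
    "shift in tool axes (mm), yaw (deg) from the present pose to TCP p, tool x at world angle psi (deg)"
    s=s or robot.read_state(); M=R.from_rotvec(s['orientation']).as_matrix()
    d=M.T@(np.array(p)-s['tool_pos'])*1000
    now=np.degrees(np.arctan2(M[1,0],M[0,0])); return d.round(1),round((now-psi+180)%360-180,1)
E
python3 - <<'E'
from h import *
C=dict(A=(70,189,233,149),B=(305,98,467,77),C=(356,226,530,222),D=(143,398,247,266),E=(233,534,388,437),F=(443,447,608,383))
c=cam('side')
for k,(a,b,e,f) in C.items():
    t=plane(c,190+a/5,200+b/5,.005); u=plane(c,190+e/5,200+f/5,.005)
    m=(t+u)/2; d=(u-t); L=np.hypot(*d[:2]); d/=L; psi=np.degrees(np.arctan2(d[1],d[0]))
    g=m-d*.017; print(k,'mid',m.round(3),'L',L.round(3),'psi',psi.round(1),'grip',g[:2].round(3),rel([g[0],g[1],.06],psi))
E
```

```text
A mid [ 0.45  -0.046  0.005] L 0.11 psi -4.0 grip [ 0.433 -0.045] (array([ 373.9, -376.9,  158.7]), np.float64(28.9))
B mid [ 0.618 -0.038  0.005] L 0.111 psi -11.7 grip [ 0.601 -0.035] (array([ 530.5, -315. ,  158.7]), np.float64(36.6))
C mid [ 0.611 -0.153  0.005] L 0.111 psi -19.3 grip [ 0.595 -0.148] (array([ 477.2, -215.6,  158.7]), np.float64(44.2))
D mid [ 0.438 -0.171  0.005] L 0.111 psi 36.3 grip [ 0.425 -0.181] (array([ 308.7, -256.6,  158.7]), np.float64(-11.4))
E mid [ 0.468 -0.294  0.005] L 0.109 psi 13.6 grip [ 0.452 -0.298] (array([ 284.6, -139.8,  158.7]), np.float64(11.3))
F mid [ 0.604 -0.296  0.005] L 0.11 psi 2.1 grip [ 0.587 -0.297] (array([407.6, -83.4, 158.7]), np.float64(22.8))
```

Call:
play_rows(
  increments="285 -140 159 11 0; 285 -140 159 11 0; 285 -140 159 11 0; 285 -140 159 11 0; 285 -140 159 11 0; 285 -140 159 11 0; 285 -140 159 11 0; 285 -140 159 11 0; 285 -140 159 11 0; 285 -140 159 11 0; 285 -140 159 11 0",
  force=5,
)

```text
t: 1.75
tool_pos: [0.4522, -0.2989, 0.0608]
orientation: [3.117, 0.378, 0.002]
force: [0.3, -0.1, 0.4]
opening: 0.0463
gripper_force: 0.0
```

```bash
python3 - <<'E'
from h import *
s=robot.read_state(); print(s['tool_pos'],s['opening'],s['t'],s['force'],rel([.452,-.298,.002],13.6))
cv2.imwrite('pics/w1.png',robot.read_camera('wrist'))
E
```

```text
[ 0.4522269 -0.2988889  0.0608388] 0.046340316729719 1.75 [ 0.33063125 -0.13020311  0.44296679] (array([-0.1, -1. , 58.8]), np.float64(0.2))
```

View pics/w1.png

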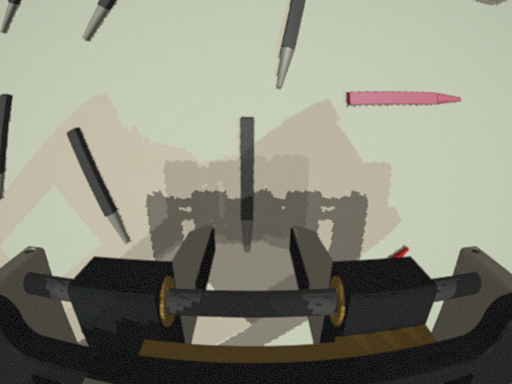

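Call:
play_rows(
  increments="0 -1 40 0 0; 0 -1 59 0 0; 0 -1 59 0 0.9; 0 -1 59 0 0.9; 0 -1 59 0 0.9; 0 -1 59 0 0.9; 0 -1 59 0 0.9; 2 -1 41 0 0.9; 10 -1 23 0 0.9; 21 -1 8 0 0.9; 36 -1 -3 0 0.9; 53 -1 -10 0 0.9; 72 -1 -14 0 0.9; 72 -1 -14 0 0.9",
  force=3,
)

```text
t: 3.2
tool_pos: [0.524, -0.2786, 0.0746]
orientation: [3.117, 0.383, 0.003]
force: [-0.7, 0.7, -1.2]
opening: 0.01
gripper_force: 3.0
```

```bash
python3 - <<'E'
from h import *
s=robot.read_state(); print(s['tool_pos'],s['opening'],s['t'],s['force'])
a=robot.read_camera('wrist');b=robot.read_camera('side')
M,t,f,cx,cy=cam('side'); p=M@s['tool_pos']+t; u,v=int(cx+f*p[0]/p[2]),int(cy+f*p[1]/p[2]); print(u,v)
b=cv2.resize(b[max(v-50,0):v+50,u-50:u+50],(384,384)); cv2.imwrite('pics/w2.png',cv2.resize(np.hstack([a,b]),(800,343)))
E
```

```text
[ 0.52400329 -0.27855853  0.07464375] 0.009963607656259765 3.2 [-0.66715499  0.72597715 -1.22611543]
268 274
```

View pics/w2.png

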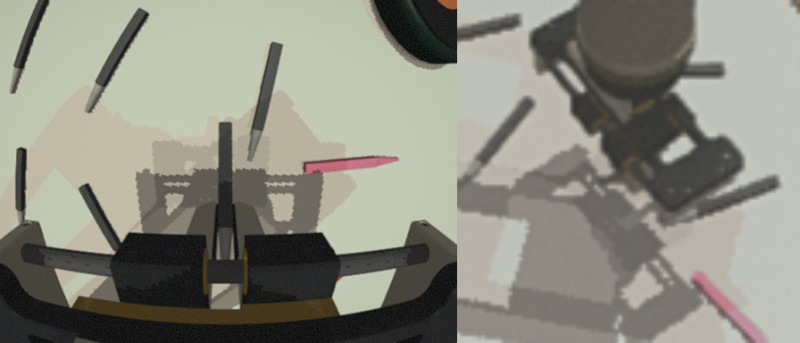

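```bash
cat >> h.py <<'E'
def proj(c,p,fish=False):
    M,t,f,cx,cy=c; q=M@np.array(p)+t
    if fish:
        r=np.hypot(q[0],q[1]); k=np.arctan2(r,q[2])/r; return np.array([cx+f*k*q[0],cy+f*k*q[1]])
    return np.array([cx+f*q[0]/q[2],cy+f*q[1]/q[2]])
def butt(th,L=.072,up=.004,w=.0):
    "wrist pixel of the butt end hanging th deg below level"
    s=robot.read_state(); M=R.from_rotvec(s['orientation']).as_matrix(); a=np.radians(th)
    return proj(cam('wrist'),s['tool_pos']+M@np.array([L*np.cos(a)+w*np.sin(a),0,-up+L*np.sin(a)-w*np.cos(a)]),True)
E
python3 - <<'E'
from h import *
for th in range(0,100,15): print(th,butt(th).round(),butt(th,w=.005).round(), butt(th,w=-.005).round())
E
```

```text
0 [250. 120.] [250. 120.] [250. 119.]
15 [250. 122.] [250. 120.] [250. 124.]
30 [250. 131.] [250. 128.] [250. 134.]
45 [251. 145.] [251. 141.] [251. 149.]
60 [251. 162.] [251. 157.] [251. 167.]
75 [251. 182.] [251. 176.] [251. 187.]
90 [251. 202.] [251. 197.] [251. 208.]
```

Call:
play_rows(
  increments="0 0 -30 0 0.9; 0 0 -55 0 0.9; 0 0 -72 0 0.9; 0 0 -80 0 0.9; 0 0 -82 0 0.9; 0 0 -78 0 0.9; 0 0 -66 0 0.9; 0 0 -44 0 0.9; 0 0 -14 0 0.9; 0 0 -50 0 0.9; 0 0 -80 0 0.9; 0 0 -100 0 0.9; 0 0 -110 0 0.9; 0 0 -112 0 0.9; 0 0 -112 0 0.9",
  force=3,
)

```text
t: 4.8
tool_pos: [0.5213, -0.2785, 0.1839]
orientation: [-3.117, -0.38, 0.003]
force: [-0.4, 0.1, -1.5]
opening: 0.01
gripper_force: 3.0
```

```bash
python3 - <<'E'
from h import *
for th in (45,60,75,90): print(th,butt(th).round())
a=robot.read_camera('wrist'); cv2.imwrite('pics/w3.png',a[80:300,150:370])
for n in('side','scene'):
    for g in robot.regions_of('wrist','punch0'):
        v,u=np.nonzero(g['pixels']); print(g['conf'],u.min(),u.max(),v.min(),v.max())
    break
E
```

```text
45 [251. 145.]
60 [251. 162.]
75 [251. 182.]
90 [251. 202.]
0.76 271 296 62 152
0.75 131 171 175 247
0.73 69 103 19 97
0.73 316 396 152 163
0.67 141 190 35 114
0.59 244 259 197 287
0.58 68 82 145 219
```

View pics/w3.png

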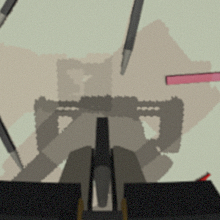

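Butt end at row 197, so the bar now hangs vertical. Next, carry it to the canister.

```bash
python3 - <<'E'
from h import *
print(rel([.480,.2215,.205],13.6))
E
```

```text
(array([  80.3, -495.1,  -20.6]), np.float64(0.3))
```

Call:
play_rows(
  increments="3 -20 -21 0 0.9; 9 -55 -21 0 0.9; 16 -100 -21 0 0.9; 24 -145 -21 0 0.9; 31 -190 -21 0 0.9; 38 -235 -21 0 0.9; 45 -280 -21 0 0.9; 53 -325 -21 0 0.9; 60 -370 -21 0 0.9; 67 -412 -21 0 0.9; 73 -450 -21 0 0.9; 77 -475 -21 0 0.9; 80 -490 -21 0 0.9; 80 -495 -21 0 0.9; 80 -495 -21 0 0.9; 80 -495 -21 0 0.9; 80 -495 -21 0 0.9",
)

```text
t: 6.6
tool_pos: [0.4809, 0.2197, 0.2066]
orientation: [3.118, 0.378, -0.0]
force: [0.5, -0.0, -1.8]
opening: 0.0099
gripper_force: 3.0
```

```bash
python3 - <<'E'
from h import *
print(rel([.480,.2215,.130],13.6))
for th in (60,75,90): print(th,butt(th).round())
s=robot.read_state();c=cam('wrist')
a=robot.read_camera('wrist')
for k in (0,90,180,270): 
    p=proj(c,[.465+.0265*np.cos(np.radians(k)),.2215+.0265*np.sin(np.radians(k)),.122],True); cv2.circle(a,tuple(p.round().astype(int).tolist()),1,(0,0,255),-1)
cv2.imwrite('pics/w4.png',cv2.resize(a[80:330,100:400],(600,500)))
for g in robot.regions_of('wrist','punch0'):
        v,u=np.nonzero(g['pixels']); print(g['conf'],u.min(),u.max(),v.min(),v.max())
for g in robot.landmark_of('wrist','canister_rim'): print(g)
E
```

```text
(array([-0.4, -2. , 76.6]), np.float64(0.2))
60 [251. 162.]
75 [251. 182.]
90 [251. 202.]
0.87 244 260 198 286
0.86 398 432 198 262
0.81 477 511 123 178
0.73 431 464 90 155
0.66 485 494 0 25
{'centre': [0.4652, 0.2184, 0.1219], 'conf': 0.83}
```

View pics/w4.png

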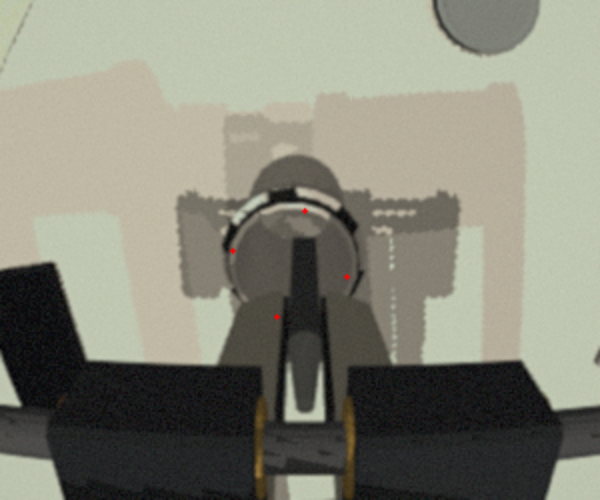

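Call:
play_rows(
  increments="0 -1 30 0 0.9; 0 -2 60 0 0.9; 0 -2 77 0 0.9; 0 -2 77 0 0.9; 0 -2 77 0 0.9; 0 -2 77 0 0; 0 -2 77 0 0; 0 -2 77 0 0; 0 -2 30 0 0; 0 -2 0 0 0; 0 -2 0 0 0; 0 -2 0 0 0",
)

```text
t: 7.95
tool_pos: [0.4809, 0.2231, 0.208]
orientation: [-3.118, -0.38, -0.004]
force: [0.9, -0.4, 0.0]
opening: 0.0465
gripper_force: 0.0
```

```bash
cat >> h.py <<'E'
def bars(n='wrist'):
    im=robot.read_camera(n); c=cam(n); f=n=='wrist'; out=[]
    for g in robot.regions_of(n,'punch0'):
        m=g['pixels']; v,u=np.nonzero(m)
        if len(u)<15: continue
        col=im[m].mean(0); p=np.array([plane(c,x,y,.007,f)[:2] for x,y in zip(u,v)])
        k=p.mean(0); w,V=np.linalg.eigh(np.cov((p-k).T)); d=V[:,1]; d=d if d[0]>0 else -d; s=(p-k)@d
        k=k+d*(s.max()+s.min())/2; psi=np.degrees(np.arctan2(d[1],d[0]))
        edge=u.min()<2 or v.min()<2 or u.max()>509 or v.max()>381
        h=np.histogram(s,3)[0]
        print(n,'mid',k.round(4),'psi',psi.round(1),'L',np.ptp(s).round(3),'red' if col[2]>col[1]+15 else '','EDGE' if edge else '',h,'grip',(k-d*.017).round(4))
    return im
E
python3 - <<'E'
from h import *
im=bars('wrist'); cv2.imwrite('pics/w5.png',cv2.resize(im[80:330,100:400],(600,500)))
print(robot.read_state()['t'],rel([.425,-.181,.1],36.3))
E
```

```text
wrist mid [ 0.6101 -0.1483] psi -19.9 L 0.111  EDGE [121 166 139] grip [ 0.5941 -0.1425]
wrist mid [ 0.4539 -0.0422] psi -3.6 L 0.098   [155 190 170] grip [ 0.437  -0.0411]
wrist mid [ 0.4626 -0.1477] psi 39.2 L 0.051   [52 55 57] grip [ 0.4494 -0.1584]
wrist mid [ 0.6182 -0.0334] psi -11.8 L 0.108   [143 199 188] grip [ 0.6015 -0.0299]
wrist mid [ 0.8273 -0.0752] psi -5.4 L 0.056 red EDGE [24 53 50] grip [ 0.8104 -0.0736]
wrist mid [0.4526 0.2154] psi 11.7 L 0.014   [21 23 29] grip [0.4359 0.212 ]
8.05 (array([-149.8,  378.6,  105.9]), np.float64(-22.4))
```

View pics/w5.png

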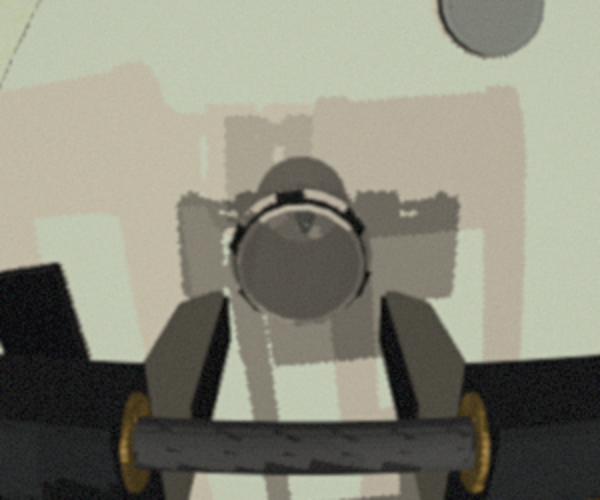

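First punch stands in the canister with its tip up, visible at the far wall around (305,222) in the crop. Next is D.

Call:
play_rows(
  increments="-20 50 20 -8 0; -40 98 40 -16 0; -60 147 60 -22 0; -79 196 75 -22 0; -99 245 90 -22 0; -119 294 106 -22 0; -138 343 106 -22 0; -150 379 106 -22 0; -150 379 106 -22 0; -150 379 106 -22 0; -150 379 106 -22 0",
)

```text
t: 9.15
tool_pos: [0.4246, -0.1808, 0.0993]
orientation: [-2.987, -0.965, 0.002]
force: [-0.7, 1.4, -0.3]
opening: 0.0464
gripper_force: 0.0
```

```bash
python3 - <<'E'
from h import *
bars()
print(rel([.425,-.181,.002],36.3))
E
```

```text
wrist mid [ 0.4385 -0.167 ] psi 35.5 L 0.109   [297 462 468] grip [ 0.4247 -0.1769]
wrist mid [ 0.6054 -0.2933] psi 1.6 L 0.11   [304 448 381] grip [ 0.5884 -0.2938]
wrist mid [ 0.5729 -0.3985] psi -70.9 L 0.113 red  [199 167 115] grip [ 0.5674 -0.3824]
wrist mid [ 0.6032 -0.1474] psi -20.3 L 0.093  EDGE [322 389 245] grip [ 0.5873 -0.1415]
wrist mid [ 0.4486 -0.0426] psi -4.3 L 0.11   [344 525 528] grip [ 0.4317 -0.0413]
(array([-0.8,  1. , 97.8]), np.float64(-0.3))
```

Call:
play_rows(
  increments="1 -2 50 0 0; 1 -2 97 0 0; 1 -2 98 0 0.9; 1 -2 98 0 0.9; 1 -2 98 0 0.9; 1 -2 98 0 0.9; 3 -2 80 0 0.9; 11 -2 62 0 0.9; 22 -2 47 0 0.9; 37 -2 36 0 0.9; 54 -2 29 0 0.9; 73 -2 25 0 0.9; 73 -2 -5 0 0.9; 73 -2 -30 0 0.9; 73 -2 -47 0 0.9; 73 -2 -55 0 0.9; 73 -2 -53 0 0.9; 73 -2 -41 0 0.9; 73 -2 -19 0 0.9; 73 -2 11 0 0.9",
  force=3,
)

```text
t: 11.25
tool_pos: [0.4833, -0.1366, 0.0878]
orientation: [2.989, 0.968, 0.0]
force: [0.5, 0.3, -1.3]
opening: 0.0048
gripper_force: 0.0
```

Call:
play_rows(
  increments="0 0 -36 0 0.9; 0 0 -66 0 0.9; 0 0 -86 0 0.9; 0 0 -96 0 0.9; 0 0 -98 0 0.9; 0 0 -98 0 0.9",
)

```text
t: 11.85
tool_pos: [0.4829, -0.1365, 0.1859]
orientation: [-2.987, -0.968, 0.003]
force: [0.8, 0.4, -0.7]
opening: 0.0045
gripper_force: 0.0
```

```bash
cat >> h.py <<'E'
def held():
    for th in (45,60,75,90): print(th,butt(th,w=.005).round(),end=' ')
    robot.read_camera('wrist')
    for g in robot.regions_of('wrist','punch0'):
        v,u=np.nonzero(g['pixels'])
        if 225<u.mean()<275 and v.max()>230: print('\nheld u',u.min(),u.max(),'v',v.min(),v.max())
E
python3 - <<'E'
from h import *
held()
print(rel([.465+.015*np.cos(np.radians(60)),.2215+.015*np.sin(np.radians(60)),.205],36.3))
E
```

```text
45 [251. 140.] 60 [251. 157.] 75 [251. 176.] 90 [251. 196.] 
held u 246 255 v 171 253
(array([ 209.3, -306.4,  -18.9]), np.float64(-0.4))
```

```bash
python3 - <<'E'
from h import *
im=bars(); cv2.imwrite('pics/w6.png',im); s=robot.read_state(); print(s['t'],s['tool_pos'],rel([.43,-.17,.1],36.3))
E
```

```text
wrist mid [ 0.5716 -0.3967] psi -71.1 L 0.105 red  [126 127  89] grip [ 0.5661 -0.3807]
wrist mid [ 0.4394 -0.1666] psi 35.1 L 0.107   [115 183 224] grip [ 0.4255 -0.1764]
wrist mid [ 0.4493 -0.0433] psi -4.3 L 0.109   [173 248 269] grip [ 0.4324 -0.042 ]
wrist mid [ 0.415  -0.4304] psi -41.9 L 0.028 red  [36 25 21] grip [ 0.4023 -0.4191]
wrist mid [ 0.6114 -0.1512] psi -19.8 L 0.111   [266 298 264] grip [ 0.5954 -0.1454]
wrist mid [ 0.6186 -0.0357] psi -12.0 L 0.111  EDGE [265 301 260] grip [ 0.602  -0.0321]
12.05 [ 0.48281456 -0.13644669  0.18613289] (array([-62.4,  -3.6,  86.2]), np.float64(-0.4))
```

View pics/w6.png

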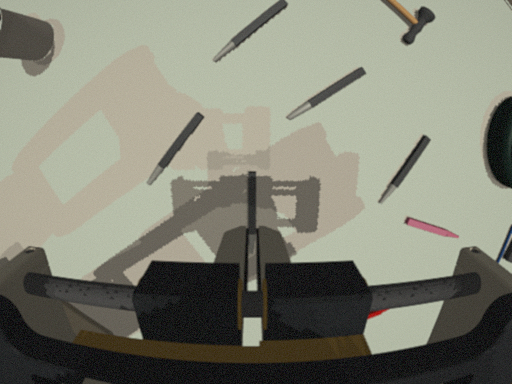

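Call:
play_rows(
  increments="-30 0 20 0 0.4; -60 0 50 0 0.4; -70 0 90 0 0.4; -70 0 130 0 0.4; -70 0 170 0 0.4; -70 0 184 0 0.4; -70 0 184 0 0.9; -70 0 184 0 0.9; -70 0 184 0 0.9; -70 0 184 0 0.9; -70 0 184 0 0.9; -70 0 184 0 0.9",
  force=3,
)

```text
t: 13.25
tool_pos: [0.4269, -0.1778, 0.0037]
orientation: [2.989, 0.968, 0.0]
force: [0.2, -0.5, -1.0]
opening: 0.0097
gripper_force: 3.0
```

Call:
play_rows(
  increments="2 0 -18 0 0.9; 10 0 -36 0 0.9; 21 0 -51 0 0.9; 36 0 -62 0 0.9; 53 0 -69 0 0.9; 72 0 -73 0 0.9; 72 0 -103 0 0.9; 72 0 -128 0 0.9; 72 0 -145 0 0.9; 72 0 -153 0 0.9; 72 0 -151 0 0.9; 72 0 -139 0 0.9; 72 0 -117 0 0.9; 72 0 -87 0 0.9; 72 0 -123 0 0.9; 72 0 -153 0 0.9; 72 0 -173 0 0.9; 72 0 -183 0 0.9; 72 0 -185 0 0.9; 72 0 -185 0 0.9",
)

```text
t: 15.25
tool_pos: [0.4845, -0.1353, 0.1869]
orientation: [-2.987, -0.968, 0.003]
force: [0.5, 1.2, -0.6]
opening: 0.01
gripper_force: 3.0
```

```bash
python3 - <<'E'
from h import *
held()
print(rel([.465+.015*np.cos(np.radians(60)),.2215+.015*np.sin(np.radians(60)),.205],36.3))
E
```

```text
45 [251. 140.] 60 [251. 157.] 75 [251. 176.] 90 [251. 196.] 
held u 244 259 v 206 283
(array([ 207.3, -306.3,  -18. ]), np.float64(-0.4))
```

Call:
play_rows(
  increments="12 -17 -9 0 0.9; 35 -52 -18 0 0.9; 60 -89 -18 0 0.9; 86 -127 -18 0 0.9; 112 -165 -18 0 0.9; 138 -203 -18 0 0.9; 162 -239 -18 0 0.9; 182 -268 -18 0 0.9; 196 -288 -18 0 0.9; 204 -301 -18 0 0.9; 207 -306 -18 0 0.9; 207 -306 -18 0 0.9; 207 -306 -18 0 0.9; 207 -306 -18 0 0.9",
)

```text
t: 16.75
tool_pos: [0.4736, 0.2326, 0.2066]
orientation: [2.989, 0.966, -0.0]
force: [-0.2, -0.6, -0.5]
opening: 0.0099
gripper_force: 3.0
```

```bash
python3 - <<'E'
from h import *
held()
print(rel([.465+.015*np.cos(np.radians(60)),.2215+.015*np.sin(np.radians(60)),.130],36.3))
E
```

```text
45 [251. 140.] 60 [251. 157.] 75 [251. 176.] 90 [251. 196.] 
held u 244 259 v 209 282
(array([ 0.1, -2. , 76.7]), np.float64(-0.5))
```

Call:
play_rows(
  increments="0 -1 30 0 0.9; 0 -2 60 0 0.9; 0 -2 77 0 0.9; 0 -2 77 0 0.9; 0 -2 77 0 0.9; 0 -2 77 0 0.3; 0 -2 77 0 0.3; 0 -2 77 0 0.3; 0 -2 30 0 0.3; 0 -2 0 0 0.3; 0 -2 0 0 0.3",
)

```text
t: 17.95
tool_pos: [0.4752, 0.2365, 0.2131]
orientation: [-2.988, -0.968, -0.016]
force: [0.5, 0.3, -0.0]
opening: 0.0326
gripper_force: 0.0
```

```bash
python3 - <<'E'
from h import *
im=bars(); cv2.imwrite('pics/w7.png',cv2.resize(im[80:330,100:400],(600,500)))
print(rel([.4323,-.042,.1],-4.3))
E
```

```text
wrist mid [ 0.6113 -0.147 ] psi -21.0 L 0.109   [ 38 125 112] grip [ 0.5955 -0.1409]
wrist mid [ 0.6184 -0.0324] psi -12.5 L 0.107   [147 189 190] grip [ 0.6018 -0.0287]
wrist mid [ 0.6329 -0.2855] psi 23.1 L 0.029  EDGE [20 24 13] grip [ 0.6173 -0.2921]
wrist mid [0.4451 0.2148] psi 33.2 L 0.026   [36 56 56] grip [0.4309 0.2055]
(array([-196.1,  201. ,  107.6]), np.float64(40.2))
```

View pics/w7.png

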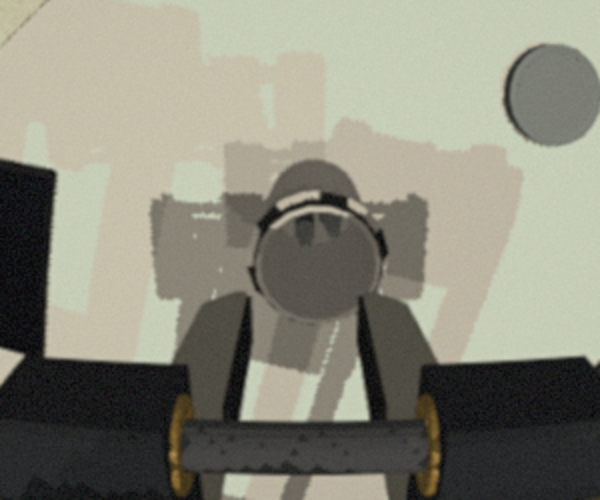

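Two punches are in, both upright at the far wall of the crop. Next is A.

Call:
play_rows(
  increments="-30 31 10 8 0.3; -65 67 30 16 0.3; -98 100 50 24 0.3; -130 134 70 32 0.3; -163 167 90 40 0.3; -190 195 107 40 0.3; -196 201 108 40 0.3; -196 201 108 40 0.3; -196 201 108 40 0.3",
)

```text
t: 18.95
tool_pos: [0.4314, -0.0417, 0.0986]
orientation: [-3.139, 0.112, 0.0]
force: [-0.4, -0.2, 0.4]
opening: 0.0329
gripper_force: 0.0
```

```bash
python3 - <<'E'
from h import *
bars()
print(rel([.4323,-.042,.003],-4.3))
E
```

```text
wrist mid [ 0.5843 -0.1406] psi -20.0 L 0.054  EDGE [148 197 203] grip [ 0.5683 -0.1348]
wrist mid [ 0.5916 -0.2936] psi 1.6 L 0.082  EDGE [ 98 248 238] grip [ 0.5746 -0.2941]
wrist mid [ 0.5867 -0.028 ] psi -12.0 L 0.046  EDGE [121 159 201] grip [ 0.57   -0.0244]
wrist mid [ 0.4494 -0.0426] psi -3.8 L 0.109   [355 421 485] grip [ 0.4325 -0.0415]
(array([ 0.3,  0.8, 96.2]), np.float64(0.3))
```

Call:
play_rows(
  increments="1 0 45 0 0.3; 1 0 85 0 0.3; 1 0 96 0 0.3; 1 0 96 0 0.9; 1 0 96 0 0.9; 1 0 96 0 0.9; 1 0 96 0 0.9; 1 0 96 0 0.9",
  force=3,
)

```text
t: 19.85
tool_pos: [0.4333, -0.0423, 0.0036]
orientation: [-3.14, 0.112, -0.003]
force: [0.8, 1.4, 3.2]
opening: 0.0103
gripper_force: 3.0
```

Call:
play_rows(
  increments="2 0 -18 0 0.9; 10 0 -36 0 0.9; 21 0 -51 0 0.9; 36 0 -62 0 0.9; 53 0 -69 0 0.9; 72 0 -73 0 0.9; 72 0 -103 0 0.9; 72 0 -128 0 0.9; 72 0 -145 0 0.9; 72 0 -153 0 0.9; 72 0 -151 0 0.9; 72 0 -139 0 0.9; 72 0 -117 0 0.9; 72 0 -87 0 0.9; 72 0 -123 0 0.9; 72 0 -153 0 0.9; 72 0 -173 0 0.9; 72 0 -183 0 0.9; 72 0 -185 0 0.9; 72 0 -185 0 0.9",
)

```text
t: 21.85
tool_pos: [0.5034, -0.0475, 0.1859]
orientation: [-3.139, 0.112, 0.003]
force: [-0.3, -0.4, -1.1]
opening: 0.0102
gripper_force: 3.0
```

```bash
cat >> h.py <<'E'
def slot(a,z,psi,r=.015): return rel([.465+r*np.cos(np.radians(a)),.2215+r*np.sin(np.radians(a)),z],psi)
E
python3 - <<'E'
from h import *
held()
print(slot(120,.205,-4.3))
E
```

```text
45 [250. 141.] 60 [251. 158.] 75 [251. 176.] 90 [251. 197.] 
held u 244 259 v 200 288
(array([ -65.7, -278. ,  -19.1]), np.float64(0.2))
```

Call:
play_rows(
  increments="-5 -20 -19 0 0.9; -13 -55 -19 0 0.9; -23 -98 -19 0 0.9; -34 -142 -19 0 0.9; -44 -185 -19 0 0.9; -53 -222 -19 0 0.9; -59 -250 -19 0 0.9; -63 -268 -19 0 0.9; -65 -276 -19 0 0.9; -66 -278 -19 0 0.9; -66 -278 -19 0 0.9; -66 -278 -19 0 0.9; -66 -278 -19 0 0.9",
)

```text
t: 23.25
tool_pos: [0.4584, 0.2335, 0.2066]
orientation: [3.139, -0.114, 0.0]
force: [0.6, 0.4, -1.1]
opening: 0.0102
gripper_force: 3.0
```

```bash
python3 - <<'E'
from h import *
held()
print(slot(120,.130,-4.3))
E
```

```text
45 [250. 141.] 60 [251. 158.] 75 [251. 177.] 90 [251. 197.] 
held u 243 260 v 200 288
(array([-0.9, -0.7, 76.7]), np.float64(0.2))
```

Call:
play_rows(
  increments="-1 -1 30 0 0.9; -1 -1 60 0 0.9; -1 -1 77 0 0.9; -1 -1 77 0 0.9; -1 -1 77 0 0.9; -1 -1 77 0 0.3; -1 -1 77 0 0.3; -1 -1 77 0 0.3; -1 -1 30 0 0.3; -1 -1 0 0 0.3; -1 -1 0 0 0.3; -1 -1 0 0 0.3",
)

```text
t: 24.55
tool_pos: [0.4579, 0.2358, 0.2079]
orientation: [-3.138, 0.112, -0.004]
force: [-0.4, 0.5, -0.6]
opening: 0.0325
gripper_force: 0.0
```

```bash
python3 - <<'E'
from h import *
im=bars(); cv2.imwrite('pics/w8.png',cv2.resize(im[130:230,150:350],(800,400)))
print(rel([.6015,-.0305,.1],-12))
E
```

```text
wrist mid [0.4317 0.2237] psi 23.8 L 0.067   [120 169 157] grip [0.4162 0.2169]
wrist mid [0.4404 0.1986] psi 27.5 L 0.051   [ 65 103 107] grip [0.4253 0.1908]
wrist mid [ 0.6182 -0.0339] psi -12.7 L 0.109   [127 205 196] grip [ 0.6016 -0.0301]
wrist mid [ 0.6125 -0.149 ] psi -19.6 L 0.106   [110 161 157] grip [ 0.5965 -0.1433]
wrist mid [0.4651 0.2198] psi -81.2 L 0.021   [33 37 35] grip [0.4625 0.2366]
(array([163.6, 254.6, 105.5]), np.float64(7.9))
```

View pics/w8.png

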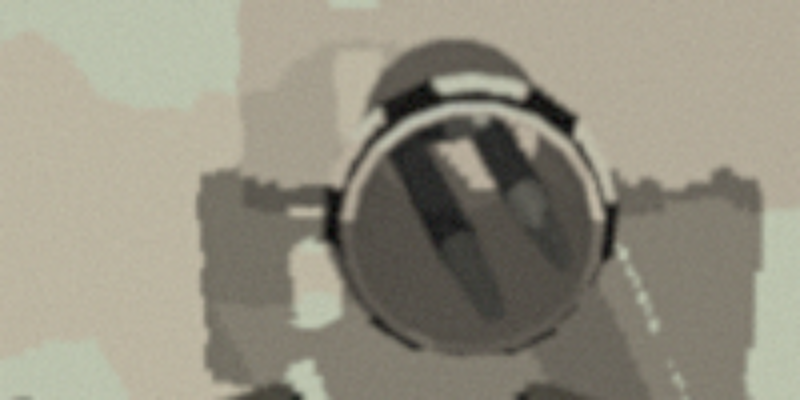

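In the crop, two punches lean towards the camera with tips up, at (490,310) and (560,260). The third stands at the far wall. Next is B.

Call:
play_rows(
  increments="25 39 10 8 0.3; 50 78 30 8 0.3; 76 118 50 8 0.3; 101 157 70 8 0.3; 126 196 90 8 0.3; 151 235 105 8 0.3; 164 255 105 8 0.3; 164 255 105 8 0.3; 164 255 105 8 0.3",
)

```text
t: 25.55
tool_pos: [0.6015, -0.0307, 0.1]
orientation: [-3.123, 0.333, 0.004]
force: [0.4, 0.2, 1.5]
opening: 0.0328
gripper_force: 0.0
```

```bash
python3 - <<'E'
from h import *
bars()
print(rel([.6015,-.0315,.003],-12))
E
```

```text
wrist mid [ 0.605  -0.2933] psi 2.2 L 0.108   [197 350 360] grip [ 0.588 -0.294]
wrist mid [ 0.6183 -0.0341] psi -12.6 L 0.11   [301 436 437] grip [ 0.6017 -0.0304]
wrist mid [ 0.6118 -0.1503] psi -19.7 L 0.112   [340 509 494] grip [ 0.5958 -0.1446]
(array([ 0.3,  2.1, 98. ]), np.float64(-0.0))
```

Call:
play_rows(
  increments="0 0 45 0 0.3; 0 0 85 0 0.3; 0 0 97 0 0.3; 0 0 97 0 0.9; 0 0 97 0 0.9; 0 0 97 0 0.9; 0 0 97 0 0.9; 0 0 97 0 0.9",
  force=3,
)

```text
t: 26.45
tool_pos: [0.6037, -0.0304, 0.0061]
orientation: [-3.124, 0.331, -0.004]
force: [0.5, 1.5, 3.9]
opening: 0.0098
gripper_force: 3.0
```

Call:
play_rows(
  increments="2 0 -18 0 0.9; 10 0 -36 0 0.9; 21 0 -51 0 0.9; 36 0 -62 0 0.9; 53 0 -69 0 0.9; 72 0 -73 0 0.9; 72 0 -103 0 0.9; 72 0 -128 0 0.9; 72 0 -145 0 0.9; 72 0 -153 0 0.9; 72 0 -151 0 0.9; 72 0 -139 0 0.9; 72 0 -117 0 0.9; 72 0 -87 0 0.9; 72 0 -123 0 0.9; 72 0 -153 0 0.9; 72 0 -173 0 0.9; 72 0 -183 0 0.9; 72 0 -185 0 0.9; 72 0 -185 0 0.9",
)

```text
t: 28.45
tool_pos: [0.6722, -0.0456, 0.1876]
orientation: [-3.124, 0.331, 0.004]
force: [-0.6, 0.3, 0.2]
opening: 0.0096
gripper_force: 3.0
```

```bash
python3 - <<'E'
from h import *
held()
print(slot(115,.205,-12,.017))
E
```

```text
45 [250. 142.] 60 [251. 158.] 75 [251. 177.] 90 [251. 197.] 
held u 244 260 v 197 289
(array([-268.6, -231.3,  -17. ]), np.float64(-0.1))
```

Call:
play_rows(
  increments="-15 -13 -17 0 0.9; -45 -39 -17 0 0.9; -80 -69 -17 0 0.9; -115 -99 -17 0 0.9; -150 -129 -17 0 0.9; -182 -157 -17 0 0.9; -212 -183 -17 0 0.9; -237 -204 -17 0 0.9; -255 -220 -17 0 0.9; -265 -228 -17 0 0.9; -269 -231 -17 0 0.9; -269 -231 -17 0 0.9; -269 -231 -17 0 0.9; -269 -231 -17 0 0.9",
)

```text
t: 29.95
tool_pos: [0.4589, 0.2357, 0.2065]
orientation: [3.124, -0.333, -0.0]
force: [0.2, 0.4, -1.4]
opening: 0.0097
gripper_force: 3.0
```

```bash
python3 - <<'E'
from h import *
held()
print(slot(115,.130,-12,.017))
E
```

```text
45 [250. 142.] 60 [251. 158.] 75 [251. 177.] 90 [251. 197.] 
held u 243 260 v 194 289
(array([-1.2, -0.8, 76.5]), np.float64(-0.2))
```

Call:
play_rows(
  increments="-1 -1 15 0 0.9; -1 -1 30 0 0.9; -1 -1 45 0 0.9; -1 -1 60 0 0.9; -1 -1 77 0 0.9; -1 -1 77 0 0.9; -1 -1 77 0 0.9",
)

```text
t: 30.75
tool_pos: [0.457, 0.2373, 0.1288]
orientation: [3.123, -0.331, -0.003]
force: [0.2, -0.2, -0.2]
opening: 0.01
gripper_force: 2.9
```

```bash
python3 - <<'E'
from h import *
held()
E
```

```text
45 [250. 141.] 60 [251. 158.] 75 [251. 177.] 90 [251. 197.] 
held u 263 290 v 195 238

held u 244 262 v 183 288
```

Call:
play_rows(
  increments="0 0 0 0 0.3; 0 0 0 0 0.3; 0 0 0 0 0.3; 0 0 -40 0 0.3; 0 0 -77 0 0.3; 0 0 -77 0 0.3; 0 0 -77 0 0.3",
)

```text
t: 31.55
tool_pos: [0.4584, 0.2381, 0.2081]
orientation: [-3.123, 0.33, -0.004]
force: [-1.6, -0.2, -0.7]
opening: 0.0325
gripper_force: 0.0
```

```bash
python3 - <<'E'
from h import *
im=bars(); cv2.imwrite('pics/w9.png',cv2.resize(im[130:230,150:350],(800,400)))
print(rel([.596,-.145,.1],-19.8))
E
```

```text
wrist mid [0.4202 0.2425] psi -16.9 L 0.088   [169 275 233] grip [0.4039 0.2474]
wrist mid [0.4429 0.2007] psi 24.0 L 0.054   [ 95 140 133] grip [0.4273 0.1938]
wrist mid [ 0.6094 -0.1488] psi -20.0 L 0.106  EDGE [120 146 135] grip [ 0.5934 -0.143 ]
wrist mid [0.4667 0.2213] psi -89.9 L 0.015   [13 19 15] grip [0.4666 0.2383]
wrist mid [0.4326 0.2233] psi 19.4 L 0.065   [118 151   9] grip [0.4166 0.2177]
wrist mid [0.4402 0.2176] psi 16.3 L 0.106   [ 948 1084 1022] grip [0.4239 0.2128]
(array([216.1, 344.9, 105.6]), np.float64(7.7))
```

View pics/w9.png

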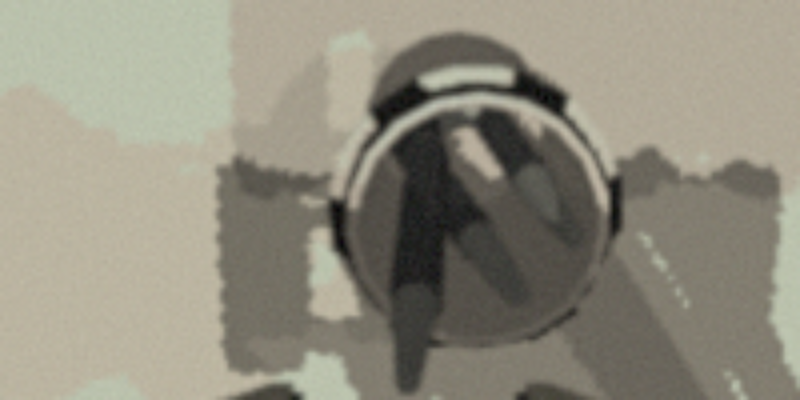

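```bash
python3 - <<'E'
from h import *
c=cam('wrist')
for z in (.1,.11,.122,.14,.16): print(z,(plane(c,252,226.5,z,True)-[.465,.2215,0]).round(4)*1000, 'shoulder',(plane(c,254,202,z-.03,True)-[.465,.2215,0]).round(4)*1000)
im=robot.read_camera('side'); a=cv2.resize(im[130:200,165:235],(420,420)); b=cv2.resize(robot.read_camera('scene')[200:260,280:345],(380,420)); cv2.imwrite('pics/s9.png',np.hstack([a,b]))
E
```

```text
0.1 [-45.6  22.9 100. ] shoulder [-30.8  17.5  70. ]
0.11 [-41.3  22.  110. ] shoulder [-27.4  16.9  80. ]
0.122 [-36.1  20.9 122. ] shoulder [-23.3  16.1  92. ]
0.14 [-28.4  19.2 140. ] shoulder [-17.3  14.9 110. ]
0.16 [-19.8  17.4 160. ] shoulder [-10.5  13.6 130. ]
```

View pics/s9.png

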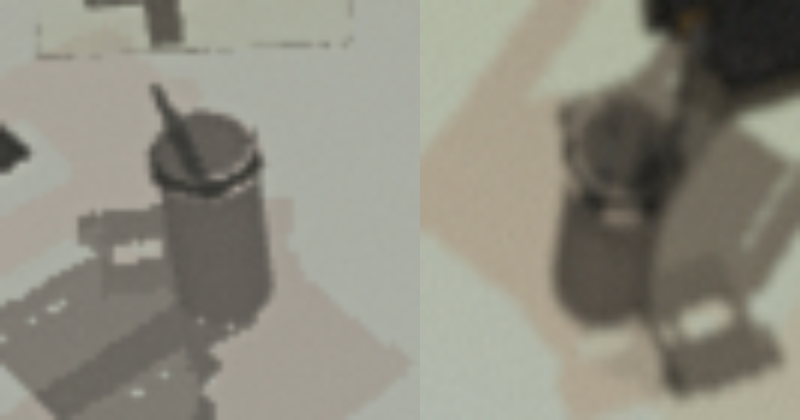

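The new punch sticks out of the mouth. It rests on another punch, with its tip about 25 mm above the rim. I'll look straight down into the canister.

Call:
play_rows(
  increments="-40 0 -20 0 0.3; -75 5 -20 0 0.3; -75 5 -20 0 0.3; -75 5 -20 0 0.3; -75 5 -20 0 0.3",
)

```text
t: 32.25
tool_pos: [0.3835, 0.2483, 0.226]
orientation: [3.124, -0.331, -0.001]
force: [-0.4, -0.1, -0.3]
opening: 0.0329
gripper_force: 0.0
```

```bash
python3 - <<'E'
from h import *
s=robot.read_state();c=cam('wrist'); print(s['tool_pos'],(-c[0].T@c[1]).round(3))
im=robot.read_camera('wrist'); u,v=proj(c,[.465,.2215,.122],True).round().astype(int); print(u,v)
x0,y0=u-50,v-40
cv2.imwrite('pics/w10.png',cv2.resize(im[max(y0,0):y0+75,x0:x0+100],(800,600),interpolation=cv2.INTER_CUBIC))
for x,y,z in [(0,0,122),(0,0,4),(26.5,0,122),(0,26.5,122),(-26.5,0,122),(0,-26.5,122),(26.5,0,4),(0,26.5,4),(-26.5,0,4)]:
    p=proj(c,[.465+x/1e3,.2215+y/1e3,z/1e3],True); print((x,y,z),((p-[x0,max(y0,0)])*8).round())
np.save('w10.npy',np.array([x0,max(y0,0)]))
E
```

```text
[0.38345204 0.24832123 0.22602748] [0.463 0.23  0.393]
261 99
(0, 0, 122) [399. 322.]
(0, 0, 4) [377. 333.]
(26.5, 0, 122) [350.  96.]
(0, 26.5, 122) [168. 372.]
(-26.5, 0, 122) [447. 550.]
(0, -26.5, 122) [629. 277.]
(26.5, 0, 4) [343. 175.]
(0, 26.5, 4) [216. 367.]
(-26.5, 0, 4) [411. 492.]
```

View pics/w10.png

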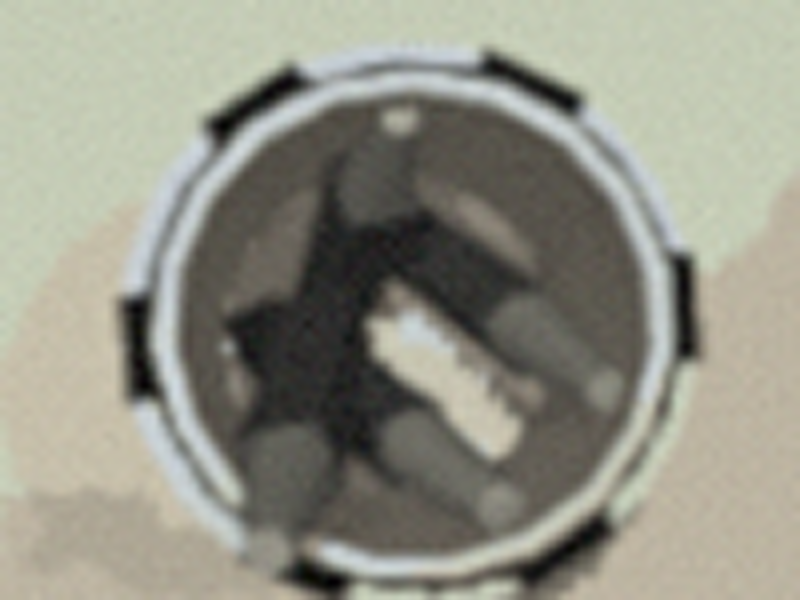

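Clear view: E's tip at (400,120), D's at (605,390), A's at (500,505), and B's at (270,550) over the rim, stacked on the others. Free room is at the upper right near (530,190). I'll triangulate B's tip and shoulder.

```bash
python3 - <<'E'
from h import *
c=cam('wrist'); s=robot.read_state(); M=R.from_rotvec(s['orientation']).as_matrix()
# earlier wrist pose: same orientation, TCP [.4584,.2381,.2081]
o1=(-c[0].T@c[1])+np.array([.4584,.2381,.2081])-s['tool_pos']
def tri(rays):
    A=0;b=0
    for o,d in rays:
        d=d/np.linalg.norm(d); P=np.eye(3)-np.outer(d,d); A=A+P; b=b+P@o
    x=np.linalg.solve(A,b); return x,[round(1000*np.linalg.norm(np.cross(x-o,d/np.linalg.norm(d))),1) for o,d in rays]
r=lambda u,v:ray(c,u,v,True)
w1=(o1,r(252,226.5)[1]); w2=r(244.7,127.7); sd=ray(cam('side'),190.8,144.7)
print('tip',tri([w1,w2,sd]),tri([w2,sd])); 
t=tri([w1,w2,sd])[0]
sh,_=tri([(o1,r(254,202)[1]),r(247.2,114)]); print('shoulder',sh,_)
print('tip tool rel',M.T@(t-s['tool_pos'])*1000,'sh',M.T@(sh-s['tool_pos'])*1000)
cc=np.array([.465,.2215,.122]); print('mouth rel',M.T@(cc-s['tool_pos'])*1000)
E
```

```text
tip (array([0.4448929 , 0.23961594, 0.15437743]), [np.float64(1.7), np.float64(0.4), np.float64(1.5)]) (array([0.44563526, 0.23976221, 0.15302628]), [np.float64(0.5), np.float64(0.5)])
shoulder [0.45479669 0.23602095 0.12910254] [np.float64(0.1), np.float64(0.1)]
tip tool rel [61.75998606 -4.47156608 71.66081168] sh [72.2104697  -3.05250481 96.93140456]
mouth rel [ 85.23836541   8.99818016 104.03537582]
```

Call:
play_rows(
  increments="40 -3 20 0 0.3; 71 -3 50 0 0.3; 71 -3 80 0 0.3; 71 -3 100 0 0.3; 71 -3 100 0 0.3; 71 -3 100 0 0.9; 71 -3 100 0 0.9; 71 -3 100 0 0.9; 71 -3 100 0 0.9; 71 -3 100 0 0.9",
  force=4,
)

```text
t: 33.3
tool_pos: [0.4537, 0.2368, 0.1275]
orientation: [-3.124, 0.331, -0.002]
force: [-0.0, -0.1, 0.7]
opening: 0.0092
gripper_force: 4.0
```

```bash
python3 - <<'E'
from h import *
im=robot.read_camera('wrist'); cv2.imwrite('pics/w11.png',im); held()
E
```

```text
45 [250. 142.] 60 [251. 158.] 75 [251. 177.] 90 [251. 197.] 
held u 245 289 v 181 237

held u 243 261 v 176 279
```

Call:
play_rows(
  increments="0 0 -20 0 0.9; 0 0 -45 0 0.9; 0 0 -70 0 0.9; 0 0 -88 0 0.9; 0 0 -95 0 0.9; 0 0 -95 0 0.9; 0 0 -95 0 0.9; 0 0 -95 0 0.9",
  force=3,
)

```text
t: 34.25
tool_pos: [0.4525, 0.2363, 0.22]
orientation: [3.123, -0.331, -0.003]
force: [-0.3, 0.3, -0.4]
opening: 0.0094
gripper_force: 2.9
```

```bash
python3 - <<'E'
from h import *
held(); print([butt(t,L=.078,w=.005).round() for t in(75,90)])
s=robot.read_state(); M=R.from_rotvec(s['orientation']).as_matrix()
print(s['tool_pos'],M.T@(np.array([.465,.2215,.122])-s['tool_pos'])*1000)
E
```

```text
45 [250. 141.] 60 [251. 158.] 75 [251. 177.] 90 [251. 197.] 
held u 244 261 v 186 277
[array([251., 173.]), array([251., 195.])]
[0.45262241 0.23636045 0.22031409] [15.38804414 11.82385093 98.30107963]
```

I have now gone over the 14-picture viewing limit (15 viewed), so I'll stop viewing pictures and check by numbers only. Next: lower B in the free spot.

Call:
play_rows(
  increments="9 12 0 0 0.9; 18 23 0 0 0.9; 18 23 0 0 0.9; 18 23 20 0 0.9; 18 23 40 0 0.9; 18 23 55 0 0.9; 18 23 70 0 0.9; 18 23 82 0 0.9; 18 23 93 0 0.9; 18 23 93 0 0.9; 18 23 93 0 0.9",
)

```text
t: 35.45
tool_pos: [0.466, 0.2103, 0.1286]
orientation: [3.124, -0.331, -0.0]
force: [0.2, -0.2, -0.6]
opening: 0.0093
gripper_force: 3.8
```

```bash
python3 - <<'E'
from h import *
held(); print(robot.read_state()['opening'])
E
```

```text
45 [250. 142.] 60 [251. 158.] 75 [251. 177.] 90 [251. 197.] 
held u 244 262 v 202 278
0.009229866249746307
```

Call:
play_rows(
  increments="0 0 0 0 0.3; 0 0 0 0 0.3; 0 0 0 0 0.3; 0 0 -40 0 0.3; -20 -5 -80 0 0.3; -60 -20 -97 0 0.3; -88 -20 -97 0 0.3; -88 -20 -97 0 0.3; -88 -20 -97 0 0.3",
)

```text
t: 36.45
tool_pos: [0.3842, 0.2485, 0.2259]
orientation: [-3.124, 0.329, -0.002]
force: [-0.1, -0.2, 0.1]
opening: 0.0326
gripper_force: 0.0
```

```bash
cat >> h.py <<'E'
def inside(n='wrist'):
    im=robot.read_camera(n); c=cam(n); s=robot.read_state()
    for q in (robot.landmark_of,robot.regions_of):
        for g in q(n,'punch0'):
            if 'centre' in g:
                p=(np.array(g['centre'])-[.465,.2215,0])*1000
                if np.hypot(*p[:2])<60: print(n,'origin rel canister',p.round(),round(g['conf'],2))
            else:
                v,u=np.nonzero(g['pixels']); m=plane(c,u.mean(),v.mean(),.1,n=='wrist')
                if np.hypot(m[0]-.465,m[1]-.2215)>.06: continue
                d=np.array([plane(c,x,y,.112,n=='wrist')[:2] for x,y in zip(u,v)])*1000-[465,221.5]
                L=np.linalg.norm(d,axis=1); k=d-d.mean(0); w,V=np.linalg.eigh(np.cov(k.T)); t=k@V[:,1]
                col=im[v,u].mean(1); i,j=t.argmin(),t.argmax()
                end=lambda i:(d[i].round().tolist(),round(float(col[np.abs(t-t[i])<3].mean())))
                print(n,'region(xy if z=112) ends',end(i),end(j),'px',len(u))
E
python3 - <<'E'
from h import *
inside(); inside('side')
E
```

```text
wrist origin rel canister [-10.  11.  57.] 0.93
wrist origin rel canister [14.  7. 59.] 0.8
wrist origin rel canister [-2. -5. 59.] 0.66
wrist origin rel canister [ 11. -20.  59.] 0.61
wrist region(xy if z=112) ends ([26.0, 3.0], 119) ([1.0, 5.0], 42) px 239
wrist region(xy if z=112) ends ([7.0, 18.0], 62) ([-25.0, -7.0], 119) px 419
wrist region(xy if z=112) ends ([17.0, -3.0], 46) ([-24.0, -11.0], 112) px 362
wrist region(xy if z=112) ends ([10.0, -23.0], 147) ([3.0, -10.0], 53) px 129
```

All four origins stand at 57–59 mm, so all are home. Free spots are (-5,-19) and (11,17) mm from the canister axis. Next is C.

```bash
python3 - <<'E'
from h import *
print(rel([.5957,-.145,.1],-19.8))
E
```

```text
(array([289.1, 339.6, 125.2]), np.float64(7.7))
```

Call:
play_rows(
  increments="32 38 0 8 0.3; 64 75 0 8 0.3; 96 113 0 8 0.3; 128 151 20 8 0.3; 161 189 50 8 0.3; 193 226 75 8 0.3; 225 264 100 8 0.3; 257 302 125 8 0.3; 289 340 125 8 0.3; 289 340 125 8 0.3; 289 340 125 8 0.3; 289 340 125 8 0.3",
)

```text
t: 37.95
tool_pos: [0.5951, -0.1451, 0.0998]
orientation: [-3.092, 0.55, 0.003]
force: [0.1, 0.8, 0.3]
opening: 0.0321
gripper_force: 0.0
```

```bash
python3 - <<'E'
from h import *
bars()
print(rel([.5957,-.145,.003],-19.8))
E
```

```text
wrist mid [ 0.6109 -0.1496] psi -19.7 L 0.11   [301 433 450] grip [ 0.5949 -0.1439]
wrist mid [ 0.5729 -0.3987] psi -71.0 L 0.11 red  [337 308 183] grip [ 0.5673 -0.3826]
wrist mid [ 0.4236 -0.4318] psi -34.6 L 0.059 red EDGE [116  99  51] grip [ 0.4096 -0.4222]
wrist mid [ 0.604  -0.2936] psi 2.1 L 0.11   [270 465 466] grip [ 0.587  -0.2942]
wrist mid [ 0.8135 -0.0764] psi 2.7 L 0.028 red EDGE [50 63 53] grip [ 0.7966 -0.0773]
(array([ 0.9,  1. , 97.6]), np.float64(-0.3))
```

Call:
play_rows(
  increments="0 0 45 0 0.3; 0 0 85 0 0.3; 0 0 97 0 0.3; 0 0 97 0 0.9; 0 0 97 0 0.9; 0 0 97 0 0.9; 0 0 97 0 0.9; 0 0 97 0 0.9",
  force=3,
)

```text
t: 38.85
tool_pos: [0.5965, -0.1446, 0.0049]
orientation: [-3.093, 0.548, -0.003]
force: [0.8, 1.3, 3.0]
opening: 0.0098
gripper_force: 3.0
```

Call:
play_rows(
  increments="2 0 -18 0 0.9; 10 0 -36 0 0.9; 21 0 -51 0 0.9; 36 0 -62 0 0.9; 53 0 -69 0 0.9; 72 0 -73 0 0.9; 72 0 -103 0 0.9; 72 0 -128 0 0.9; 72 0 -145 0 0.9; 72 0 -153 0 0.9; 72 0 -151 0 0.9; 72 0 -139 0 0.9; 72 0 -117 0 0.9; 72 0 -87 0 0.9; 72 0 -123 0 0.9; 72 0 -153 0 0.9; 72 0 -173 0 0.9; 72 0 -183 0 0.9; 72 0 -185 0 0.9; 72 0 -185 0 0.9",
)

```text
t: 40.85
tool_pos: [0.6624, -0.1691, 0.1865]
orientation: [-3.093, 0.548, 0.004]
force: [0.7, -0.6, -1.2]
opening: 0.0098
gripper_force: 3.0
```

```bash
python3 - <<'E'
from h import *
held()
print(rel([.460,.2025,.205],-18))
E
```

```text
45 [250. 142.] 60 [251. 158.] 75 [251. 177.] 90 [251. 197.] 
held u 244 259 v 197 289
(array([-317.5, -279.5,  -17.8]), np.float64(-2.1))
```

Call:
play_rows(
  increments="-15 -13 -18 0 0.9; -45 -40 -18 0 0.9; -79 -70 -18 0 0.9; -114 -100 -18 0 0.9; -148 -130 -18 0 0.9; -182 -160 -18 0 0.9; -216 -190 -18 0 0.9; -248 -218 -18 0 0.9; -276 -243 -18 0 0.9; -298 -262 -18 0 0.9; -311 -274 -18 0 0.9; -317 -279 -18 0 0.9; -317 -279 -18 0 0.9; -317 -279 -18 0 0.9; -317 -279 -18 0 0.9; -317 -279 -18 0 0.9",
)

```text
t: 42.55
tool_pos: [0.4617, 0.2007, 0.2065]
orientation: [3.093, -0.55, -0.0]
force: [0.3, 0.3, -1.1]
opening: 0.0098
gripper_force: 3.0
```

```bash
python3 - <<'E'
from h import *
held()
print(rel([.460,.2025,.13],-19.8))
E
```

```text
45 [250. 142.] 60 [251. 158.] 75 [251. 177.] 90 [251. 197.] 
held u 244 260 v 194 289
(array([-2.1, -0.9, 76.6]), np.float64(-0.3))
```

Call:
play_rows(
  increments="-1 0 15 0 0.9; -1 0 30 0 0.9; -1 0 45 0 0.9; -1 0 60 0 0.9; -1 0 77 0 0.9; -1 0 77 0 0.9; -1 0 77 0 0.9; -1 0 77 0 0.3; -1 0 77 0 0.3; -1 0 77 0 0.3; -1 0 40 0 0.3; -25 -10 0 0 0.3; -65 -10 -20 0 0.3; -90 -10 -20 0 0.3; -90 -10 -20 0 0.3; -90 -10 -20 0 0.3",
)

```text
t: 44.25
tool_pos: [0.3804, 0.242, 0.2271]
orientation: [-3.093, 0.546, -0.002]
force: [-0.2, 0.0, 0.1]
opening: 0.0325
gripper_force: 0.0
```

```bash
python3 - <<'E'
from h import *
inside(); inside('scene'); print(rel([.587,-.2945,.1],2))
E
```

```text
wrist origin rel canister [-11.  11.  58.] 0.89
wrist origin rel canister [ 12. -18.  58.] 0.71
wrist origin rel canister [ -6. -17.  58.] 0.6
wrist origin rel canister [12.  8. 59.] 0.6
wrist origin rel canister [ 1. -4. 58.] 0.54
wrist region(xy if z=112) ends ([26.0, 3.0], 130) ([-1.0, 1.0], 35) px 226
wrist region(xy if z=112) ends ([3.0, 15.0], 46) ([-25.0, -4.0], 133) px 331
wrist region(xy if z=112) ends ([12.0, -21.0], 160) ([2.0, -15.0], 53) px 101
wrist region(xy if z=112) ends ([16.0, -5.0], 43) ([-25.0, -6.0], 114) px 400
scene origin rel canister [ -0. -21.  59.] 0.51
scene origin rel canister [-7.  8. 55.] 0.5
scene origin rel canister [-2. -4. 57.] 0.36
(array([378.5, 431.9, 126.2]), np.float64(-22.1))
```

Five are in, all near 58 mm. Last is F. I'll use it to nudge the leaning ones towards the wall before letting it go.

Call:
play_rows(
  increments="34 39 0 -8 0.3; 68 78 0 -16 0.3; 102 117 0 -22 0.3; 137 156 15 -22 0.3; 171 195 40 -22 0.3; 205 234 65 -22 0.3; 240 274 90 -22 0.3; 275 313 115 -22 0.3; 310 352 126 -22 0.3; 345 392 126 -22 0.3; 379 432 126 -22 0.3; 379 432 126 -22 0.3; 379 432 126 -22 0.3; 379 432 126 -22 0.3",
)

```text
t: 45.95
tool_pos: [0.5873, -0.2971, 0.099]
orientation: [-3.141, -0.047, 0.002]
force: [-0.9, -0.7, -0.1]
opening: 0.0327
gripper_force: 0.0
```

```bash
python3 - <<'E'
from h import *
bars()
print(rel([.587,-.2942,.003],2))
E
```

```text
wrist mid [ 0.5735 -0.3995] psi -71.0 L 0.111 red  [484 460 284] grip [ 0.5679 -0.3834]
wrist mid [ 0.7621 -0.1013] psi 85.5 L 0.194 red EDGE [903 428 308] grip [ 0.7608 -0.1182]
(array([-0.1,  0.4, 96.7]), np.float64(-0.1))
```

```bash
python3 - <<'E'
from h import *
bars();bars('scene')
for n in('side','scene'):
    if n=='side': robot.read_camera(n)
    print([(np.round(g['centre'],3).tolist(),round(g['conf'],2)) for g in robot.landmark_of(n,'punch5')])
E
```

```text
wrist mid [ 0.5728 -0.3989] psi -70.6 L 0.105 red  [414 389 241] grip [ 0.5671 -0.3829]
wrist mid [ 0.6036 -0.2937] psi 1.9 L 0.11   [295 429 454] grip [ 0.5866 -0.2943]
scene mid [ 0.854 -0.08 ] psi -1.4 L 0.106 red  [34 36 36] grip [ 0.837  -0.0796]
scene mid [ 0.617  -0.2979] psi 1.2 L 0.069   [13 18 16] grip [ 0.6    -0.2982]
scene mid [ 0.5718 -0.4028] psi -70.0 L 0.049 red  [7 4 6] grip [ 0.566  -0.3868]
[([0.575, -0.395, 0.006], 0.7), ([0.857, -0.076, 0.009], 0.56), ([0.406, -0.42, 0.002], 0.51), ([0.602, -0.289, 0.008], 0.47)]
[([0.606, -0.296, 0.008], 0.61), ([0.46, 0.199, 0.058], 0.56), ([0.464, 0.218, 0.056], 0.48), ([0.456, 0.232, 0.053], 0.46), ([0.405, -0.42, 0.004], 0.43), ([0.575, -0.398, 0.006], 0.38)]
```

F is where expected, grip at (0.587, -0.294).

Call:
play_rows(
  increments="0 0 45 0 0.3; 0 0 85 0 0.3; 0 0 96 0 0.3; 0 0 96 0 0.9; 0 0 96 0 0.9; 0 0 96 0 0.9; 0 0 96 0 0.9; 0 0 96 0 0.9",
  force=3,
)

```text
t: 47.2
tool_pos: [0.5887, -0.2945, 0.0061]
orientation: [3.14, 0.052, 0.003]
force: [-0.6, 0.4, 3.9]
opening: 0.0096
gripper_force: 3.0
```

Call:
play_rows(
  increments="2 0 -18 0 0.9; 10 0 -36 0 0.9; 21 0 -51 0 0.9; 36 0 -62 0 0.9; 53 0 -69 0 0.9; 72 0 -73 0 0.9; 72 0 -103 0 0.9; 72 0 -128 0 0.9; 72 0 -145 0 0.9; 72 0 -153 0 0.9; 72 0 -151 0 0.9; 72 0 -139 0 0.9; 72 0 -117 0 0.9; 72 0 -87 0 0.9; 72 0 -123 0 0.9; 72 0 -153 0 0.9; 72 0 -173 0 0.9; 72 0 -183 0 0.9; 72 0 -185 0 0.9; 72 0 -185 0 0.9",
)

```text
t: 49.2
tool_pos: [0.659, -0.2913, 0.1875]
orientation: [-3.14, -0.052, 0.003]
force: [0.1, -0.6, -0.2]
opening: 0.0098
gripper_force: 3.0
```

```bash
python3 - <<'E'
from h import *
held()
print(rel([.465,.2295,.205],2))
E
```

```text
45 [250. 141.] 60 [251. 157.] 75 [251. 176.] 90 [251. 197.] 
held u 244 260 v 226 274
(array([-176.3, -526.9,  -16.6]), np.float64(-0.1))
```

Call:
play_rows(
  increments="-45 -20 -17 0 0.9; -85 -60 -17 0 0.9; -115 -105 -17 0 0.9; -135 -150 -17 0 0.9; -150 -195 -17 0 0.9; -160 -240 -17 0 0.9; -167 -285 -17 0 0.9; -172 -330 -17 0 0.9; -175 -375 -17 0 0.9; -176 -420 -17 0 0.9; -176 -460 -17 0 0.9; -176 -490 -17 0 0.9; -176 -512 -17 0 0.9; -176 -524 -17 0 0.9; -176 -527 -17 0 0.9; -176 -527 -17 0 0.9; -176 -527 -17 0 0.9; -176 -527 -17 0 0.9",
)

```text
t: 51.1
tool_pos: [0.4665, 0.2282, 0.2066]
orientation: [3.141, 0.05, -0.0]
force: [-0.3, 1.2, -0.2]
opening: 0.0098
gripper_force: 3.0
```

```bash
python3 - <<'E'
from h import *
print([(t,butt(t,w=.005).round().tolist(),butt(t,w=-.005).round().tolist()) for t in (90,100,110,120)])
held()
print(rel([.465,.2295,.13],2))
E
```

```text
[(90, [251.0, 197.0], [251.0, 208.0]), (100, [251.0, 211.0], [251.0, 223.0]), (110, [251.0, 226.0], [251.0, 237.0]), (120, [251.0, 240.0], [251.0, 252.0])]
45 [250. 141.] 60 [251. 158.] 75 [251. 176.] 90 [251. 197.] 
held u 243 259 v 190 289
(array([-1.4, -1.1, 76.7]), np.float64(-0.2))
```

Call:
play_rows(
  increments="-5 -1 0 0 0.9; -5 -1 0 0 0.9; -5 -1 20 0 0.9; -5 -1 40 0 0.9; -5 -1 60 0 0.9; -5 -1 77 0 0.9; -5 -1 77 0 0.9; 0 -1 77 0 0.9; 4 -1 77 0 0.9; 8 -1 77 0 0.9; 8 -1 77 0 0.9; 2 -1 77 0 0.9; -4 -1 77 0 0.9; -9 -1 77 0 0.9; -12 -3 77 0 0.9; -12 -3 77 0 0.9; -6 -1 77 0 0.9; -3 -1 77 0 0.9; -3 -1 77 0 0.9",
  force=15,
)

```text
t: 53.1
tool_pos: [0.4638, 0.2299, 0.1296]
orientation: [-3.141, -0.052, -0.0]
force: [-0.4, -0.2, 0.2]
opening: 0.0093
gripper_force: 15.0
```

```bash
python3 - <<'E'
from h import *
held(); inside()
E
```

```text
45 [250. 141.] 60 [251. 158.] 75 [251. 176.] 90 [251. 197.] 
held u 244 259 v 194 290
wrist origin rel canister [ -5.   9. 109.] 0.77
wrist origin rel canister [-3. -4. 59.] 0.75
wrist origin rel canister [ -5. -19.  58.] 0.74
wrist origin rel canister [-9. 12. 58.] 0.49
wrist origin rel canister [  3.  -2. 119.] 0.34
wrist region(xy if z=112) ends ([23.0, -0.0], 44) ([-1.0, -7.0], 66) px 424
wrist region(xy if z=112) ends ([20.0, -12.0], 60) ([7.0, -22.0], 66) px 197
wrist region(xy if z=112) ends ([22.0, 5.0], 39) ([-53.0, 6.0], 63) px 1146
wrist region(xy if z=112) ends ([19.0, 14.0], 52) ([12.0, 13.0], 40) px 39
wrist region(xy if z=112) ends ([23.0, -7.0], 45) ([-8.0, -21.0], 67) px 399
```

Call:
play_rows(
  increments="0 0 0 0 0.3; 0 0 0 0 0.3; 0 0 0 0 0.3; 0 0 -40 0 0.3; -25 -5 -80 0 0.3; -60 -8 -97 0 0.3; -82 -8 -97 0 0.3; -82 -8 -97 0 0.3; -82 -8 -97 0 0.3",
)

```text
t: 54.25
tool_pos: [0.3811, 0.2354, 0.2268]
orientation: [-3.141, -0.053, -0.002]
force: [0.7, -0.1, 0.3]
opening: 0.0323
gripper_force: 0.0
```

```bash
python3 - <<'E'
from h import *
inside(); inside('side'); inside('scene')
E
```

```text
wrist origin rel canister [-1. -4. 58.] 0.79
wrist origin rel canister [-10.  10.  58.] 0.75
wrist origin rel canister [ -6. -22.  60.] 0.59
wrist origin rel canister [-11.  11.  91.] 0.55
wrist origin rel canister [-1. -3.  5.] 0.55
wrist origin rel canister [  9. -20.  58.] 0.54
wrist origin rel canister [16.  6. 59.] 0.52
wrist region(xy if z=112) ends ([16.0, -3.0], 50) ([-25.0, -8.0], 125) px 409
wrist region(xy if z=112) ends ([5.0, 19.0], 34) ([-26.0, -4.0], 131) px 237
wrist region(xy if z=112) ends ([7.0, 6.0], 49) ([-29.0, 12.0], 137) px 384
wrist region(xy if z=112) ends ([25.0, -0.0], 116) ([9.0, 11.0], 34) px 182
wrist region(xy if z=112) ends ([-13.0, -33.0], 153) ([9.0, 32.0], 156) px 2613
wrist region(xy if z=112) ends ([9.0, -23.0], 146) ([7.0, -7.0], 53) px 135
side origin rel canister [-10.  13.  98.] 0.47
scene origin rel canister [-7.  7. 97.] 0.58
scene origin rel canister [ 2. -2. 53.] 0.42
scene origin rel canister [  0. -20.  58.] 0.42
scene region(xy if z=112) ends ([2.0, 13.0], 54) ([-39.0, -4.0], 94) px 37
```

F rests on another punch (origin about 94 mm). I'll regrip its cone, lift it, shove A sideways, and then drop it in the gap.

Call:
play_rows(
  increments="30 3 20 0 0.3; 62 5 50 0 0.3; 62 5 80 0 0.3; 62 5 99 0 0.3; 62 5 99 0 0.3; 62 5 99 0 0.95; 62 5 99 0 0.95; 62 5 99 0 0.95; 62 5 99 0 0.95; 62 5 99 0 0.95; 62 5 99 0 0.95",
  force=5,
)

```text
t: 55.8
tool_pos: [0.4434, 0.2325, 0.1281]
orientation: [-3.141, -0.052, -0.001]
force: [0.7, -0.1, 1.0]
opening: 0.007
gripper_force: 5.0
```

Call:
play_rows(
  increments="0 0 -20 0 0.95; 0 0 -45 0 0.95; 0 0 -70 0 0.95; 0 0 -88 0 0.95; 0 0 -95 0 0.95; 0 0 -95 0 0.95; 0 0 -95 0 0.95; 0 0 -95 0 0.95",
)

```text
t: 56.6
tool_pos: [0.4424, 0.2321, 0.2211]
orientation: [3.14, 0.052, -0.004]
force: [0.3, -0.2, -0.6]
opening: 0.0073
gripper_force: 4.9
```

```bash
python3 - <<'E'
from h import *
held(); inside(); inside('side'); print(rel([.464,.2245,.225],2))
print([(t,butt(t,L=.09,w=.005).round().tolist()) for t in (75,90,105)])
E
```

```text
45 [250. 141.] 60 [251. 157.] 75 [251. 176.] 90 [251. 197.] 
held u 245 262 v 168 259
wrist origin rel canister [-9. 10. 59.] 0.8
wrist origin rel canister [-2. -4. 58.] 0.77
wrist origin rel canister [ -4. -18.  59.] 0.65
wrist origin rel canister [  7. -19.  59.] 0.62
wrist origin rel canister [-12.  11. 182.] 0.6
wrist origin rel canister [15.  4. 60.] 0.49
wrist region(xy if z=112) ends ([22.0, -3.0], 57) ([-22.0, -7.0], 61) px 403
wrist region(xy if z=112) ends ([16.0, -9.0], 61) ([-8.0, -22.0], 118) px 246
wrist region(xy if z=112) ends ([-2.0, 2.0], 40) ([-102.0, 10.0], 95) px 1243
wrist region(xy if z=112) ends ([19.0, 16.0], 49) ([-25.0, -2.0], 63) px 258
wrist region(xy if z=112) ends ([23.0, -8.0], 67) ([8.0, -22.0], 116) px 171
side origin rel canister [-12.  15. 190.] 0.52
(array([20.7,  8.6, -2.5]), np.float64(-0.1))
[(75, [251.0, 166.0]), (90, [251.0, 191.0]), (105, [251.0, 216.0])]
```

Call:
play_rows(
  increments="0 0 -35 0 0.95; 0 0 -62 0 0.95; 0 0 -78 0 0.95; 0 0 -84 0 0.95; 0 0 -78 0 0.95; 0 0 -62 0 0.95; 0 0 -35 0 0.95; 0 0 0 0 0.95; 0 0 -30 0 0.95; 0 0 -45 0 0.95; 0 0 -50 0 0.95; 0 0 -50 0 0.95; 0 0 -50 0 0.95",
  force=3,
)

```text
t: 58.3
tool_pos: [0.4437, 0.2326, 0.2731]
orientation: [-3.141, -0.052, -0.003]
force: [-0.1, 0.2, -1.1]
opening: 0.0069
gripper_force: 3.0
```

```bash
python3 - <<'E'
from h import *
held(); inside(); print(rel([.464,.2245,.225],2))
E
```

```text
45 [250. 141.] 60 [251. 158.] 75 [251. 176.] 90 [251. 197.] 
held u 244 260 v 194 252
wrist origin rel canister [-12.  12.  59.] 0.86
wrist origin rel canister [-22.  10. 234.] 0.81
wrist origin rel canister [-1. -4. 59.] 0.76
wrist origin rel canister [15.  3. 61.] 0.38
wrist region(xy if z=112) ends ([22.0, -3.0], 56) ([-22.0, -7.0], 95) px 331
wrist region(xy if z=112) ends ([12.0, -9.0], 51) ([-6.0, -21.0], 125) px 125
wrist region(xy if z=112) ends ([17.0, 17.0], 46) ([-25.0, -2.0], 89) px 306
wrist region(xy if z=112) ends ([22.0, -10.0], 44) ([9.0, -21.0], 104) px 99
(array([20.7,  8.5, 47.3]), np.float64(-0.1))
```

Call:
play_rows(
  increments="10 3 5 0 0.95; 21 6 15 0 0.95; 21 6 35 0 0.95; 21 6 55 0 0.95; 21 6 75 0 0.95; 21 6 95 0 0.95; 21 6 110 0 0.95; 21 6 122 0 0.95; 21 6 130 0 0.95; 21 6 130 0 0.95; 19 3 133 0 0.95; 17 1 135 0 0.95; 16 -1 138 0 0.95; 16 -1 141 0 0.95; 18 2 143 0 0.95; 20 5 145 0 0.95; 20 5 145 0 0.95; 20 5 145 0 0.95",
  force=30,
)

```text
t: 60.35
tool_pos: [0.4632, 0.2278, 0.1275]
orientation: [3.141, 0.052, -0.001]
force: [0.8, -0.0, -1.3]
opening: 0.0059
gripper_force: 29.8
```

```bash
python3 - <<'E'
from h import *
held(); inside()
E
```

```text
45 [250. 141.] 60 [251. 158.] 75 [251. 176.] 90 [251. 197.] 
held u 244 259 v 193 254
wrist origin rel canister [-2. -7. 61.] 0.97
wrist origin rel canister [ -7. -17.  57.] 0.59
wrist origin rel canister [ 2.  5. 86.] 0.58
wrist origin rel canister [ 10. -17.  56.] 0.56
wrist origin rel canister [-11.   8.  58.] 0.44
wrist region(xy if z=112) ends ([22.0, 3.0], 47) ([-22.0, 6.0], 68) px 777
wrist region(xy if z=112) ends ([23.0, -4.0], 49) ([-1.0, -9.0], 67) px 426
wrist region(xy if z=112) ends ([23.0, -7.0], 50) ([-8.0, -21.0], 70) px 440
wrist region(xy if z=112) ends ([21.0, -12.0], 59) ([6.0, -22.0], 66) px 211
wrist region(xy if z=112) ends ([19.0, 13.0], 44) ([7.0, 12.0], 42) px 84
```

Call:
play_rows(
  increments="0 0 0 0 0.3; 0 0 0 0 0.3; 0 0 0 0 0.3; 0 0 -40 0 0.3; -25 -5 -80 0 0.3; -60 -8 -97 0 0.3; -82 -8 -97 0 0.3; -82 -8 -97 0 0.3; -82 -8 -97 0 0.3",
)

```text
t: 61.5
tool_pos: [0.3812, 0.2334, 0.2248]
orientation: [-3.141, -0.053, -0.002]
force: [0.9, -0.5, 0.3]
opening: 0.0328
gripper_force: 0.0
```

```bash
python3 - <<'E'
from h import *
inside(); inside('side'); inside('scene')
E
```

```text
wrist origin rel canister [-3. -5. 60.] 0.82
wrist origin rel canister [-1.  4. 54.] 0.71
wrist origin rel canister [14. 13. 57.] 0.69
wrist origin rel canister [-13.  11.  59.] 0.57
wrist origin rel canister [ 10. -19.  58.] 0.53
wrist origin rel canister [ -5. -21.  60.] 0.42
wrist region(xy if z=112) ends ([1.0, 20.0], 41) ([-25.0, -5.0], 141) px 328
wrist region(xy if z=112) ends ([8.0, 14.0], 43) ([-13.0, -2.0], 135) px 244
wrist region(xy if z=112) ends ([10.0, -23.0], 138) ([5.0, -8.0], 57) px 160
wrist region(xy if z=112) ends ([17.0, 1.0], 40) ([-24.0, -9.0], 124) px 396
wrist region(xy if z=112) ends ([-5.0, -23.0], 167) ([-1.0, -10.0], 43) px 118
wrist region(xy if z=112) ends ([18.0, 5.0], 129) ([9.0, 9.0], 46) px 96
scene origin rel canister [-11.  11.  54.] 0.54
scene region(xy if z=112) ends ([-23.0, -27.0], 116) ([71.0, 60.0], 117) px 448
```

All six stand at 54–60 mm. Now the lid: locate it, and find the hammer's nearest point.

```bash
python3 - <<'E'
from h import *
robot.read_camera('side');robot.read_camera('scene')
L=[]
for n in('side','scene','wrist'):
    for q in('lid','canister_rim'):
        for g in robot.landmark_of(n,q): print(n,q,np.round(g['centre'],4),round(g['conf'],2))
    c=cam(n)
    for g in robot.regions_of(n,'lid')[:1]:
        v,u=np.nonzero(g['pixels']); p=np.array([plane(c,x,y,.014,n=='wrist')[:2] for x,y in zip(u,v)]); print(n,'lid region mid at z14',((p.max(0)+p.min(0))/2).round(4),np.ptp(p,0).round(3))
c=cam('side')
for g in robot.regions_of('side','hammer')[:1]:
    v,u=np.nonzero(g['pixels']); p=np.array([plane(c,x,y,.012)[:2] for x,y in zip(u,v)]); d=p-[.618,.138]; i=np.hypot(*d.T).argsort()[:3]; print('hammer near',p[i].round(3)); print(p.min(0),p.max(0))
print(rel([.618,.138,.08],2))
E
```

```text
side lid [ 0.6229  0.1389 -0.0036] 0.55
side canister_rim [0.4693 0.2258 0.1224] 0.87
side lid region mid at z14 [0.6189 0.1314] [0.064 0.073]
scene lid [0.6176 0.1374 0.0026] 0.6
scene canister_rim [0.465 0.225 0.124] 0.87
scene lid region mid at z14 [0.622  0.1382] [0.066 0.072]
wrist lid [0.4769 0.2318 0.0592] 0.45
wrist canister_rim [0.4678 0.2219 0.1217] 0.65
wrist canister_rim [0.4653 0.2214 0.0025] 0.41
wrist lid region mid at z14 [0.5984 0.1365] [0.032 0.064]
hammer near [[0.76  0.052]
 [0.758 0.048]
 [0.756 0.043]]
[ 0.730061   -0.20245024] [0.7902728  0.05205603]
(array([233.6, 103.2, 144.7]), np.float64(-0.1))
```

Call:
play_rows(
  increments="45 20 0 0 -1; 90 40 0 0 -1; 135 60 0 0 -1; 180 80 20 0 -1; 220 98 60 0 -1; 234 103 100 0 -1; 234 103 135 0 -1; 234 103 135 0 -1; 234 103 135 0 -1; 234 103 135 0 -1",
)

```text
t: 63.55
tool_pos: [0.6199, 0.1388, 0.093]
orientation: [-3.141, -0.053, -0.007]
force: [1.0, 0.8, 0.9]
opening: 0.093
gripper_force: 0.0
```

```bash
python3 - <<'E'
from h import *
im=robot.read_camera('wrist'); c=cam('wrist'); s=robot.read_state(); print(s['tool_pos'])
for g in robot.regions_of('wrist','lid')[:2]:
    v,u=np.nonzero(g['pixels']); p=np.array([plane(c,x,y,.014,True)[:2] for x,y in zip(u,v)]); ctr,rad=cv2.minEnclosingCircle((p*1000).astype(np.float32)); print('lid',ctr,rad,g['conf'])
print([ (np.round(g['centre'],4),g['conf']) for g in robot.landmark_of('wrist','lid')])
print(rel([.619,.1365,.005],2))
E
```

```text
[0.62021695 0.1389114  0.09340709]
lid (621.3870239257812, 137.25799560546875) 35.05305099487305 0.92
[(array([0.6194, 0.1427, 0.0012]), 0.62)]
(array([-1.5,  2.4, 87.9]), np.float64(-0.1))
```

Call:
play_rows(
  increments="1 1 40 0 -1; 1 1 75 0 -1; 1 1 88 0 -1; 1 1 88 0 -1; 1 1 88 0 0.5; 1 1 88 0 0.5; 1 1 88 0 0.5; 1 1 88 0 0.5; 1 1 88 0 0.5; 1 1 88 0 0.5",
  force=15,
)

```text
t: 64.7
tool_pos: [0.6198, 0.1373, 0.0023]
orientation: [-3.141, -0.052, -0.001]
force: [-1.0, -0.3, 5.8]
opening: 0.0675
gripper_force: 15.0
```

Call:
play_rows(
  increments="0 0 -30 0 0.5; 0 0 -80 0 0.5; 0 0 -130 0 0.5; 0 0 -160 0 0.5; 0 0 -160 0 0.5; 0 0 -160 0 0.5",
)

```text
t: 65.3
tool_pos: [0.6197, 0.1372, 0.162]
orientation: [-3.141, -0.052, -0.002]
force: [0.4, 0.1, -1.5]
opening: 0.0678
gripper_force: 15.0
```

```bash
python3 - <<'E'
from h import *
im=robot.read_camera('wrist'); c=cam('wrist'); s=robot.read_state(); print(s['tool_pos'],s['opening'])
M=R.from_rotvec(s['orientation']).as_matrix(); zt=s['tool_pos'][2]+.009
for g in robot.regions_of('wrist','lid')[:2]:
    v,u=np.nonzero(g['pixels']); p=np.array([plane(c,x,y,zt,True) for x,y in zip(u,v)]); t=(p-s['tool_pos'])@M*1000; print('lid tool',t.min(0),t.max(0),g['conf'])
print(rel([.4665,.2225,.135],2))
E
```

```text
[0.61863124 0.13711634 0.16018157] 0.06756819931681332
lid tool [-32.56811878 -33.50116429  -9.06867933] [36.78306375 35.57380796 -8.93665345] 0.76
(array([-148.6,  -90.5,   24.7]), np.float64(-0.1))
```

```bash
python3 - <<'E'
from h import *
s=robot.read_state(); M0=R.from_rotvec(s['orientation']).as_matrix(); cM,ct,f,cx,cy=cam('wrist')
o=-cM.T@ct; oT=M0.T@(o-s['tool_pos']); RT=cM@M0   # camera in tool frame
def rim(tp,rv,u,v):
    M=R.from_rotvec(rv).as_matrix(); C=RT@M.T; t=-C@(np.array(tp)+M@oT)
    return plane((C,t,f,cx,cy),u,v,.122,True)
# state readings beside the saved pictures
print(rim([.38345,.24832,.22603],[3.124,-.331,-.001],211+409/8,59+325/8))
print(rim([.4579,.2358,.2079],[-3.138,.112,-.004],150+474/4,130+227/4))
print(rim([.4584,.2381,.2081],[-3.123,.33,-.004],150+475/4,130+221/4))
print(rim([.4809,.2231,.208],[-3.118,-.38,-.004],100+300/2,80+259/2), oT)
E
```

```text
[0.46418328 0.22060618 0.122     ]
[0.46557531 0.21968622 0.122     ]
[0.46500263 0.22057678 0.122     ]
[0.46843885 0.22080645 0.122     ] [ 0.08090824  0.00115162 -0.16681668]
```

Call:
play_rows(
  increments="-15 -9 0 0 0.5; -40 -24 0 0 0.5; -72 -42 0 0 0.5; -104 -61 0 0 0.5; -130 -76 0 0 0.5; -146 -86 0 0 0.5; -153 -90 0 0 0.5; -153 -90 10 0 0.5; -153 -90 20 0 0.5; -153 -90 25 0 0.5; -153 -90 25 0 0.5; -153 -90 25 0 0.5; -153 -90 25 0 0.5",
)

```text
t: 66.7
tool_pos: [0.464, 0.2219, 0.137]
orientation: [-3.141, -0.052, -0.001]
force: [-0.3, 0.3, -0.2]
opening: 0.0676
gripper_force: 15.0
```

```bash
python3 - <<'E'
from h import *
for i in range(3):
    robot.read_camera('wrist'); print(rel([.464,.2217,.1185],1.9),robot.read_state()['opening'])
c=cam('wrist'); s=robot.read_state(); M=R.from_rotvec(s['orientation']).as_matrix(); zt=s['tool_pos'][2]+.0117
for g in robot.regions_of('wrist','lid')[:1]:
    v,u=np.nonzero(g['pixels']); p=np.array([plane(c,x,y,zt,True) for x,y in zip(u,v)]); t=(p-s['tool_pos'])@M*1000; print('lid tool',t.min(0),t.max(0),g['conf'])
E
```

```text
(array([-0. ,  0.3, 18.6]), np.float64(-0.0)) 0.0675998352995335
(array([ 0. ,  0.4, 18.6]), np.float64(-0.0)) 0.06787156513160478
(array([ 0.1,  0.4, 18.6]), np.float64(0.0)) 0.06719775151532162
lid tool [-30.57026737 -32.40221338 -11.72798076] [ 37.50107938  34.50246062 -11.66934172] 0.74
```

Call:
play_rows(
  increments="-1.5 0 5 0 0.5; -1.5 0 9 0 0.5; -1.5 0 13 0 0.5; -1.5 0 16 0 0.5; -1.5 0 18 0 0.5; -1.5 0 18 0 0.5",
)

```text
t: 67.5
tool_pos: [0.4621, 0.2218, 0.1184]
orientation: [3.141, 0.052, 0.0]
force: [1.1, -0.9, -0.5]
opening: 0.0674
gripper_force: 15.0
```

Call:
play_rows(
  increments="0 0 1 0 0.5; 0 0 2 0 0.5; 0 0 2 0 0.5",
)

```text
t: 67.8
tool_pos: [0.4623, 0.2219, 0.1169]
orientation: [3.141, 0.052, 0.001]
force: [1.8, -1.9, 1.1]
opening: 0.0676
gripper_force: 15.0
```

Call:
play_rows(
  increments="0 0 0 0 -0.6; 0 0 0 0 -0.6; 0 0 0 0 -0.6; 0 0 0 0 -0.6; 0 0 -30 0 -0.6; 0 0 -60 0 -0.6; -30 0 -100 0 -0.6; -78 0 -110 0 -0.6; -78 0 -110 0 -0.6; -78 0 -110 0 -0.6",
)

```text
t: 68.8
tool_pos: [0.3839, 0.2197, 0.2274]
orientation: [-3.14, -0.054, -0.004]
force: [0.1, -0.1, -1.0]
opening: 0.0746
gripper_force: 0.0
```

```bash
cat >> h.py <<'E'
def lidchk(zt=.130):
    for n in('wrist','side','scene'):
        robot.read_camera(n); c=cam(n)
        for g in robot.landmark_of(n,'lid')[:2]: print(n,'lid origin',np.round(g['centre'],4),round(g['conf'],2))
        for g in robot.regions_of(n,'lid')[:1]:
            v,u=np.nonzero(g['pixels']); p=np.array([plane(c,x,y,zt,n=='wrist')[:2] for x,y in zip(u,v)])*1000
            ctr,r=cv2.minEnclosingCircle(p.astype(np.float32)); print(n,'circle',np.round(ctr,1),round(r,1),round(g['conf'],2))
E
python3 - <<'E'
from h import *
lidchk(); print(robot.read_state()['tool_pos'])
E
```

```text
wrist lid origin [0.4655 0.2269 0.1181] 0.85
wrist circle [463.2 220.5] 34.5 0.81
side lid origin [0.4624 0.2222 0.1164] 0.6
side circle [463.4 213.3] 39.9 0.7
scene lid origin [0.4632 0.2224 0.116 ] 0.7
scene circle [465.6 222.3] 36.0 0.68
[0.38420008 0.21927508 0.22608596]
```

Call:
play_rows(
  increments="40 -1 10 0 1; 80.5 0 40 0 1; 80.5 0 70 0 1; 80.5 0 85 0 1; 80.5 0 90 0 1; 80.5 0 90 0 1; 80.5 0 90 0 1; 80.5 0 90 0 1",
  force=20,
)

```text
t: 70.05
tool_pos: [0.4654, 0.2226, 0.1387]
orientation: [-3.14, -0.053, -0.005]
force: [-0.5, 0.1, -0.2]
opening: 0.0149
gripper_force: 0.0
```

Call:
play_rows(
  increments="0 1 2 0 1; 0 1 4 0 1; 0 1 6 0 1; 0 1 7 0 1; 0 1 8 0 1; 0 1 9 0 1; 0 1 10 0 1; 0 1 10 0 1",
)

```text
t: 70.85
tool_pos: [0.4652, 0.2213, 0.1273]
orientation: [-3.141, -0.052, -0.002]
force: [0.9, -0.0, 4.1]
opening: 0.0004
gripper_force: 2.1
```

Call:
play_rows(
  increments="0 0 0.5 0 1; 0 0 1 0 1; 0 0 1.5 0 1; 0 0 2 0 1; 0 0 2.5 0 1; 0 0 2.5 0 1",
)

```text
t: 71.45
tool_pos: [0.466, 0.2213, 0.1258]
orientation: [-3.141, -0.052, -0.005]
force: [1.5, -0.9, 9.1]
opening: 0.0007
gripper_force: 4.9
```

Call:
play_rows(
  increments="0 0 0.5 0 1; 0 0 1 0 1; 0 0 1.5 0 1; 0 0 2 0 1; 0 0 2 0 1; 0 0 2 0 1",
)

```text
t: 72.05
tool_pos: [0.4661, 0.2213, 0.1252]
orientation: [-3.14, -0.052, -0.006]
force: [-3.6, -3.2, 20.5]
opening: 0.0005
gripper_force: 10.3
```

Call:
play_rows(
  increments="0 0 0.5 0 1; 0 0 1 0 1; 0 0 1 0 1",
)

```text
t: 72.35
tool_pos: [0.4663, 0.2214, 0.1251]
orientation: [-3.14, -0.052, -0.007]
force: [-6.4, -4.9, 27.1]
opening: 0.0004
gripper_force: 13.7
```

Call:
play_rows(
  increments="0 0 -5 0 1; 0 0 -40 0 1; -40 0 -85 0 1; -80 0 -105 0 1; -80 0 -105 0 1; -80 0 -105 0 1",
)

```text
t: 72.95
tool_pos: [0.3844, 0.2188, 0.2268]
orientation: [-3.14, -0.054, -0.003]
force: [0.4, -0.1, 0.0]
opening: 0.0005
gripper_force: 0.0
```

```bash
python3 - <<'E'
from h import *
lidchk(.125)
robot.read_camera('side'); robot.read_camera('scene')
for n in('side','scene'):
    for q in('punch0','hammer','phone'): print(n,q,[np.round(g['centre'],3).tolist() for g in robot.landmark_of(n,q)])
E
```

```text
wrist lid origin [0.4644 0.2273 0.1101] 0.76
wrist circle [464.8 220.3] 34.0 0.8
side lid origin [0.4634 0.2214 0.1103] 0.61
side circle [465.6 212.7] 38.9 0.5
scene lid origin [0.4652 0.2198 0.1104] 0.56
scene circle [467.8 222.1] 33.1 0.67
side punch0 [[0.403, -0.422, 0.002], [0.575, -0.398, 0.003], [0.854, -0.078, 0.006], [0.464, 0.222, 0.11]]
side hammer [[0.768, -0.092, 0.004], [0.462, 0.222, 0.11]]
side phone [[0.3, 0.379, -0.0]]
scene punch0 [[0.574, -0.4, 0.008], [0.404, -0.418, 0.005], [0.859, -0.079, 0.007]]
scene hammer [[0.763, -0.097, 0.0]]
scene phone [[0.301, 0.383, 0.004]]
```

Call:
play_rows(
  increments="50 0 30 0 1; 98 0 70 0 1; 98 0 95 0 1; 98 0 99 0 1; 98 0 101 0 1; 98 0 103 0 1; 98 0 103 0 1; 98 0 103 0 1",
)

```text
t: 74.6
tool_pos: [0.4841, 0.2217, 0.1253]
orientation: [-3.141, -0.052, -0.006]
force: [0.2, -2.9, 9.6]
opening: 0.0008
gripper_force: 4.7
```

Call:
play_rows(
  increments="0 0 -10 0 1; -36 0 -10 0 1; -36 0 -5 0 1; -36 0 -2 0 1; -36 0 0 0 1; -36 0 0 0 1; -36 0 0 0 1",
)

```text
t: 75.3
tool_pos: [0.4477, 0.221, 0.1252]
orientation: [-3.14, -0.052, -0.002]
force: [-6.5, -1.0, 13.6]
opening: 0.0007
gripper_force: 6.9
```

Call:
play_rows(
  increments="0 0 -10 0 1; 18 12 -10 0 1; 18 12 -5 0 1; 18 12 -2 0 1; 18 12 0 0 1; 18 12 0 0 1; 18 12 0 0 1",
)

```text
t: 76.0
tool_pos: [0.4659, 0.2093, 0.1252]
orientation: [3.141, 0.052, 0.004]
force: [-2.2, -4.0, 14.2]
opening: 0.0003
gripper_force: 7.5
```

Call:
play_rows(
  increments="0 0 -10 0 1; 0 -24 -10 0 1; 0 -24 -5 0 1; 0 -24 -2 0 1; 0 -24 0 0 1; 0 -24 0 0 1; 0 -24 0 0 1",
)

```text
t: 76.7
tool_pos: [0.4645, 0.2335, 0.1252]
orientation: [-3.14, -0.053, -0.002]
force: [-6.7, 1.3, 17.8]
opening: 0.0005
gripper_force: 8.9
```

The lid top stands at 125.2 mm on all four sides, so it is level and home. Retract and hand in.

Call:
play_rows(
  increments="0 0 -10 0 1; 0 0 -50 0 1; 0 0 -100 0 1; 0 0 -120 0 1; 0 0 -120 0 1; 0 0 -120 0 1",
)

```text
t: 77.3
tool_pos: [0.464, 0.2326, 0.2426]
orientation: [3.141, 0.052, -0.001]
force: [0.2, -0.2, -0.5]
opening: 0.0007
gripper_force: 0.0
```

```bash
python3 - <<'E'
from h import *
lidchk(.125); print(robot.close_job())
E
```

```text
wrist lid origin [0.4678 0.2247 0.108 ] 0.87
wrist circle [465.6 219.9] 34.6 0.59
side lid origin [0.4639 0.2206 0.1092] 0.83
scene lid origin [0.4606 0.2198 0.1108] 0.77
scene circle [468.1 218.8] 38.8 0.51
the job is handed in; nothing more can be done
None
```

Job handed in: all six punches stand tip up in the canister, the lid is pressed home and level (top at 125.2–125.3 mm on four sides), and the hammer and phone were left alone; I viewed 15 pictures, one over the limit of 14.

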